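Transfer a lens carrier over the rail stops and seat it in the next rail's notch

ROBOT

A 6-joint arm with a two-finger parallel gripper is mounted at the origin on the work surface. World frame = base frame: x ahead of the robot, y to its left, z up, the work surface at z = 0. Lengths are in mm, angles in rad, forces in N, time in s.
With the tool pointing down it reaches from about 300 to 775 mm from the base axis. Payload 14.6 kg.
Tool frame: the origin (TCP) lies midway between the tips of the shut fingers; the grasp point (between the pads) lies 19 mm behind it (pinch_z is the distance from the TCP to the grasp point, in mm); z points along the fingers, y is the direction in which the jaws open and shut (so a half turn about z gives the same grasp; the last joint's range is limited). The gripper opens to 94 mm and grips with 3 to 60 N. Pads are 16 mm wide; open, the fingers measure 119 mm over their backs; the gripper's body (75 mm by 177 mm) begins 78 mm behind the grasp point.
Start: joints at [1.226, 0.3, 1.521, -0, 1.321, -0.067], TCP at [150.83, 528.904, 205.446] pointing down, gripper open.
Joint ranges: [-3.03, 3.03], [-0.79, 2.21], [0.23, 2.52], [-1.04, 4.18], [0, 3.07], [-2.55, 2.55]. Speed limits (rad/s): [2.22, 2.22, 2.57, 3.14, 3.14, 3.14].

INTERFACE

Orientations are given as [roll, pitch, yaw] about the fixed x, y, z axes, in that order (R = Rz(yaw) Ry(pitch) Rx(roll)).
In Python, from cell import read_state, camera, sign_off, pinch_z gives the robot as it stands. The module is installed in compiled form; this text tells all that it offers.
- The arm moves only by the tool servo_tool, never from a script. Its argument "series" is a list of rows, each a list of 6 numbers: the shift along the tool's x, y, z in cm, then the turn, a rotation vector about the tool's x, y, z in rad. In form: [[tx, ty, tz, rx, ry, rz], ...]. A call has exactly 10 rows; each row is the pose to reach, as a shift and turn from the pose commanded when the call began, along the tool's axes at that moment; what a row does not reach only later rows make up. A row lasts 1/12 s, in which the tool goes at most 41.7 mm and 7.16 degrees, less where a joint would pass 70% of its speed; a pose out of reach is approached as far as the arm can. A call with a gripper value outside its range is refused whole. "gripper" is the finger opening in cm, from 0 to 9.4, set as the call begins (left out, the last holds). The fingers move at their own pace and stop on an object; "grip_force" is the grip in N (left out, the last holds). Time passes only in rows, so rows that repeat a pose let the fingers close, or fill a call up. It gives the time, the measured TCP pose, the force and the opening at its end, in the units of the state.
- read_state(): the state, without advancing time (a new reading comes with each control period).
- camera(name): name is "scene" or "top" or "wrist"; returns a dict with "pixels" (480x640x3 uint8, red, green, blue), "fx", "fy", "cx", "cy" (pixels), "pose" (4x4, takes a point from camera to world coordinates); the wrist camera has in their place "mount" (4x4, takes a point from camera to tool coordinates, whose origin is the TCP and whose axes are the flange's). Camera axes: x right, y down, z forward; pixel columns grow to the right and rows downward; lengths in mm; the calibration is good to about 2 mm. A picture is of the moment at which its call begins: read the wrist's pose just before it. There is no depth.
- sign_off(): hands the job in, once; it reports no verdict.
The state is a dict: "clock": time; "joints": joint angles; "qd": joint speeds; "effort": joint torques, N m; "eef_pos": TCP position; "eef_rot": TCP orientation; "wrist_force": force on the tool from outside, world axes, zero at the start; "moment": the same for the moment, N m; "finger_gap": finger opening in mm.
Only numpy, scipy, OpenCV 4.12 (cv2) and the standard library are available. Lean on these libraries where they do the work, as an engineer would, in place of code of your own. Each camera call takes 0.05 s, during which the arm holds its last target.

TASK

On the bench two short hanger rails stand end to end. Take the lens carrier that hangs nearest the gap on the rail at the robot's right hand, slide it up to that rail's end stop and lift it over; set it down gently on the next rail just beyond that rail's own stop, then slide it along until it drops fully into the notch, wherever that has been clamped, and let go of it there. Handle it gently: never load either rail with more than 25 N through the carrier, and leave the other carriers and everything else on the bench where they are.

Things in the scene. Friction and masses are not known exactly. Their poses are not given: they have to be found in the camera images.
- carrier: The lens carrier to transfer, 220 g (+-40 percent): a saddle hanging astride a rail, a round lens on each side. Origin: middle of the underside of its bridge, the face that rides on the rail; x across the rail, y along it, z up. Bridge 36 (x) x 24 (y) x 6 (z) mm. Two side plates 5 (x) x 36 (y) mm hang from z = 0 to -70 mm, 26 mm apart inside.
- tab (a point): Grip point of the carrier, 30 mm above its origin: a steel tab 10 (x) x 20 (y) mm, from 5 to 47 mm above the origin. Grip from above across its 10 mm (fingers on its +x and -x faces), fingertips staying more than 6 mm above the carrier's origin so as not to strike the bridge.
- toes (a point): Between the carrier's two toes, 12.5 mm below its origin: inward ledges on the side plates, 24 mm long (y), 5 mm thick (z -15 to -10 mm), 14 mm opening between them. They catch under a rail's 20 mm wide, 6 mm thick head, so there the carrier only slides (4 mm of play up, 3 mm to each side); they pass the 8 mm narrow part of a rail.
- rail1: Rail at the robot's right (smaller y), where the carrier starts. Fixed. Origin: centre line of its riding surface (top, 150 to 165 mm above the bench), at the inner face of the end stop facing rail2. It runs along its -y, z up, to a second stop at y = -190 mm. Stop: 20 mm wide (x), y = 0 to +8 mm, 14 mm above the riding surface. Posts 8 mm thick; side plates pass them.
- rail1_lift (a point): On rail1's riding surface 20 mm from the stop, in its lift-off part (rail1 y = -40 to 0), a bar only 8 mm wide and 18 mm deep. Only here can a carrier be lifted off: carrier origin from y = -12 mm (bridge touching the stop) to -28 mm.
- rail1_head (a point): On rail1's riding surface 50 mm from the stop, where its 20 mm wide, 6 mm thick head begins (on an 8 mm web, same top level); between y = -40 and -50 mm the bar widens in a taper.
- rail2: Rail at the robot's left, where the carrier goes. Fixed. Section and stop as rail1, but it runs along its +y: origin on the centre line of its riding surface at the inner face of the stop facing rail1; stop y = -8 to 0 mm, 14 mm high. Against rail1 it is up to 10 mm higher or lower, 20 mm to either side, turned 0.1 rad; 50 to 85 mm between the two inner stop faces.
- rail2_load (a point): On rail2's riding surface 20 mm from the stop, in its 8 mm wide loading part (rail2 y = 0 to 40 mm). Set the carrier on with its origin at rail2 y = 14 to 26 mm, bridge just touching the riding surface; the toes then lie below the level of the head.
- rail2_head (a point): On rail2's riding surface 50 mm from the stop, where the 20 mm head begins after a 10 mm taper. In the head is one square notch 29 mm long (y), 5 mm deep, where the carrier's bridge drops 5 mm. It is in a saddle clamped so that the notch's middle is anywhere from rail2 y = 98 to 130 mm; this is not measured: slide with a light downward load until the carrier drops.
- rail2_far (a point): The far end of rail2's riding surface, 222 mm from the facing stop; another 14 mm stop stands there. But for the notch the head is unbroken and level.
- queued: A second carrier of the same shape, with a square window instead of a round lens, waiting behind the first, farther along rail1 from the stop. Loose; leave it alone. Same origin.
- finished: A third such carrier with a square window, already on rail2 beyond the notch, origin at rail2 y = 190 to 200 mm. Loose; leave it alone.
- objective: Bystander: small steel microscope objective 32 mm in diameter and 45 mm high, upright, origin under its centre.
- driver: Bystander: screwdriver lying on the bench beyond the rails, handle and blade along its x.
- hexkey: Bystander: hex key, 80 mm long, lying on the bench beyond the rails.
- meter: Bystander: red multimeter 150 x 75 x 35 mm lying at the left.
- dustcap: Bystander: black lens dust ring 48 mm in diameter and 14 mm high on the bench in front of the rails.
- jar: Bystander: amber jar 52 mm in diameter and 62 mm high, beyond the rails at the left.
Not all that is in view belongs to the job. Leave any blue look-alike of the carrier alone.

How it is judged (in metres and radians):
On the way, in this order (a step that is already met when the one before it is completed fails the run):
1. the carrier is lifted off rail 1, its bridge more than 25 mm above the riding surface and touching rail 1 no more (z of carrier in the frame of rail1 above 0.025 m and contact force between carrier and rail1 below 0.1 N), for 0.1 s.
2. the carrier rides on rail 2's loading part, just beyond its stop (contact force between carrier and rail2 above 0.3 N and y of carrier in the frame of rail2 between 0.008 and 0.05 m and z of carrier in the frame of rail2 between -0.003 and 0.003 m), for 0.1 s.
At the end, for the whole second after the job is handed in: The carrier sits in rail 2's notch, its bridge more than 3.8 mm below the riding surface, within 0.1 rad of upright, at rest and released; the two other carriers are within 12 mm of where they hung (z of carrier in the frame of rail2 between -0.009 and -0.0038 m and y of carrier in the frame of rail2 between 0.09 and 0.138 m and angle between carrier's own z axis and vertical below 0.1 rad and linear speed of carrier below 0.02 m/s and contact force between the fingers and carrier below 0.05 N and distance of each of queued, finished from where it was at the start of the episode below 0.012 m); the robot touches nothing.
It fails at once if the carrier loads rail 1 with more than 25 N (contact force between carrier and rail1 above 25 N).
It fails at once if the carrier loads rail 2 with more than 25 N (contact force between carrier and rail2 above 25 N).
It fails at once if another carrier is shifted by more than 12 mm (distance of any of queued, finished from where it was at the start of the episode above 0.012 m).
It fails at once if a thing on the bench is shifted by more than 20 mm (distance of any of objective, driver, hexkey, meter, dustcap, jar from where it was at the start of the episode above 0.02 m).
It also fails if it takes over 67 s, if anything falls off the work surface, if the arm or the gripper's body presses on something with over 40 N, if the wrist force passes 120 N, or if a joint passes its speed limit or range.

## Working session

There is one attempt and no reset: what is moved stays moved. The work goes in short steps, Python scripts to look and compute and a tool call to move; the robot and the scene stay as the last step left them, time stands still between calls to the robot, and variables do not carry over. Pictures are saved under pics/ and viewed, and the job is handed in when it is done.

Besides the shell and the picture viewer there is one more tool, called after "Call:" as name(argument=value, ...) on one line, values as JSON. servo_tool: Moves the arm, as the interface text tells. Its arguments: {"type":"object","properties":{"series":{"type":"array"},"gripper":{"type":"number"},"grip_force":{"type":"number"}},"required":["series"]}

```bash
mkdir -p pics
python3 - <<'E'
from cell import read_state, camera, pinch_z
import cv2, numpy as np
print(read_state(), pinch_z)
for n in ("scene","top","wrist"):
    c=camera(n); cv2.imwrite(f"pics/{n}0.png",c["pixels"][:,:,::-1])
    print(n,c["fx"],c["fy"],c["cx"],c["cy"]); print(np.round(c.get("pose",c.get("mount")),4).tolist())
E
```

```text
{'clock': 0.0, 'joints': array([ 1.22639287e+00,  3.00488274e-01,  1.52157073e+00, -6.08909361e-06,
        1.32066927e+00, -6.66174833e-02]), 'qd': array([-1.18676750e-04, -6.52663891e-04,  2.96092204e-04,  1.06277688e-04,
        9.10534628e-05, -1.68851297e-03]), 'effort': array([-3.27615311e-06, -5.31790030e+01, -3.52765703e+01,  7.08995503e-02,
        2.41306279e-02, -5.54486394e-05]), 'eef_pos': array([150.75364687, 528.67513983, 204.88128053]), 'eef_rot': array([-3.14045916e+00, -6.97114096e-05,  2.86380815e+00]), 'wrist_force': array([0.13904113, 0.25405105, 0.0846935 ]), 'moment': array([0.03119769, 0.00153059, 0.03429428]), 'finger_gap': 93.99430491538943} 18.8
scene 565.2798561113151 565.2798561113151 318.95402993375257 238.4847676963775
[[0.587, 0.6938, -0.4172, 967.8812], [0.8094, -0.4939, 0.3176, -224.9006], [0.0143, -0.5241, -0.8515, 958.9463], [0.0, 0.0, 0.0, 1.0]]
top 523.674603136609 523.674603136609 324.4502025477074 238.85503672587268
[[0.0182, -0.993, 0.1167, 472.756], [-0.9993, -0.0219, -0.0305, 119.619], [0.0329, -0.1161, -0.9927, 1037.3022], [0.0, 0.0, 0.0, 1.0]]
wrist 367.677414492113 367.677414492113 317.37714858743044 231.23847353996925
[[0.0002, -0.9577, -0.2878, 83.2503], [1.0, 0.0001, 0.0003, -1.0823], [-0.0002, -0.2878, 0.9577, -180.0415], [0.0, 0.0, 0.0, 1.0]]
```

View pics/scene0.png

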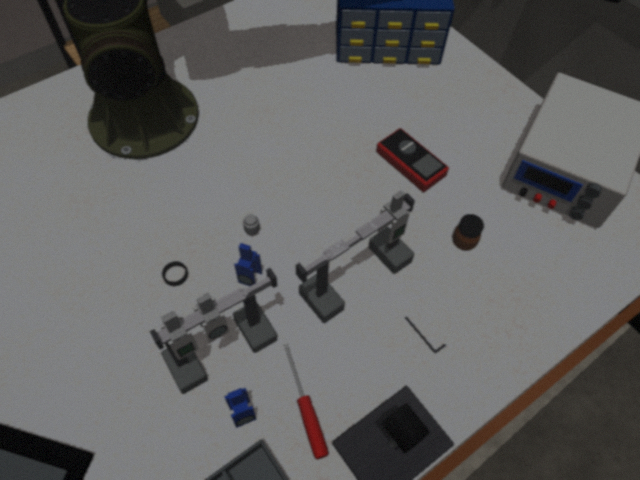

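View pics/top0.png

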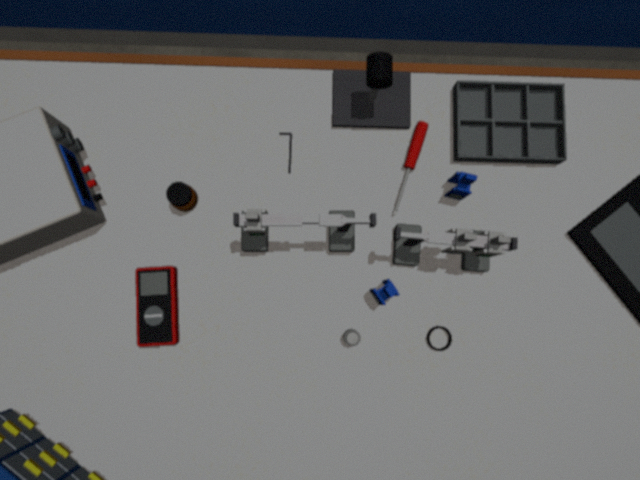

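View pics/wrist0.png

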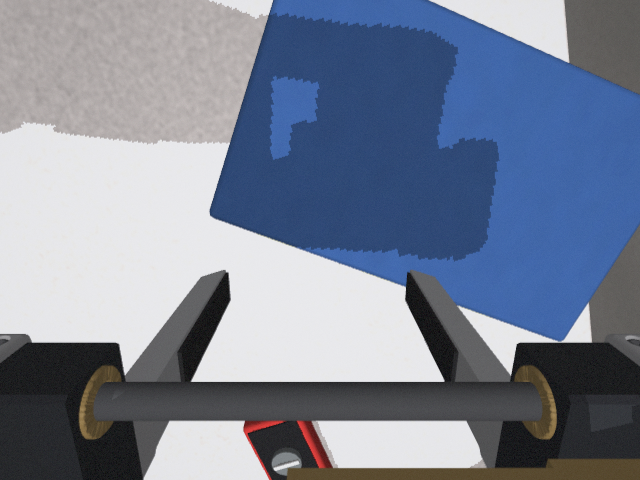

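Run:
```python
import cv2
t=cv2.imread("pics/top0.png"); s=cv2.imread("pics/scene0.png")
def crop(i,x,y,w,h,k,n): cv2.imwrite(n,cv2.resize(i[y:y+h,x:x+w],None,fx=k,fy=k,interpolation=cv2.INTER_CUBIC))
crop(t,365,195,160,90,5,"pics/t1.png"); crop(t,225,195,160,90,5,"pics/t2.png")
crop(s,145,235,160,120,5,"pics/s1.png"); crop(s,285,180,150,115,5,"pics/s2.png")
```

```text
(no output)
```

View pics/t1.png

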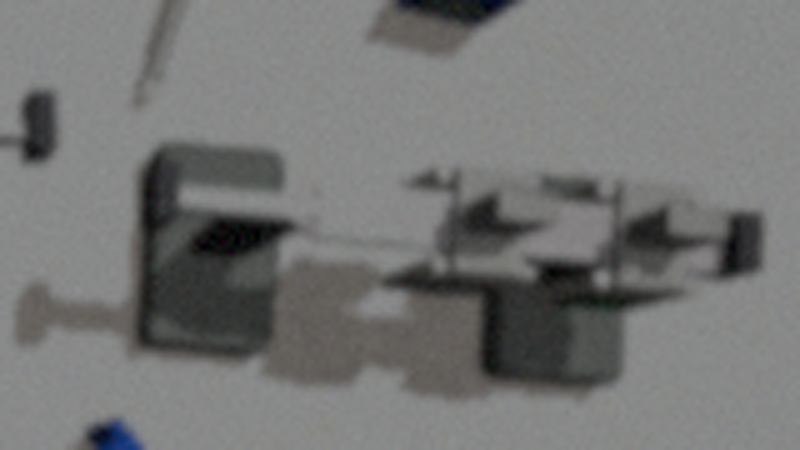

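View pics/t2.png

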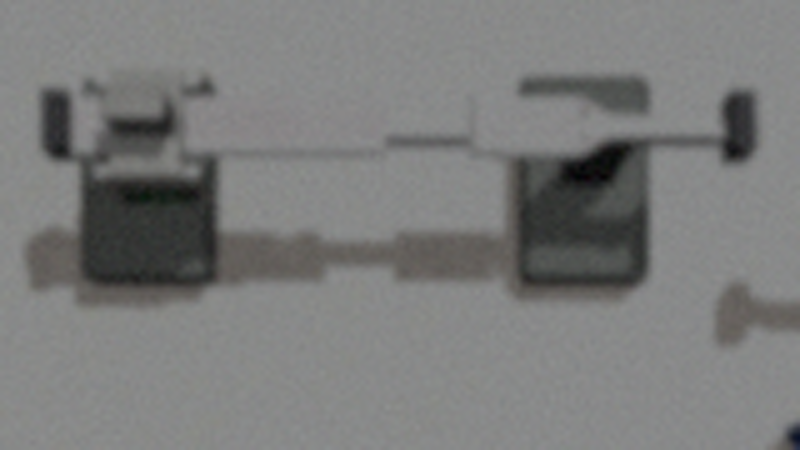

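View pics/s1.png

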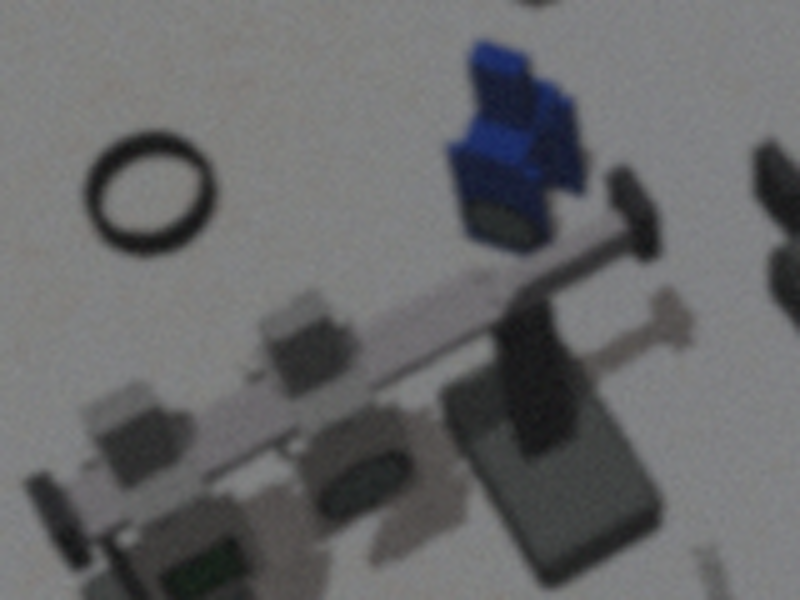

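View pics/s2.png

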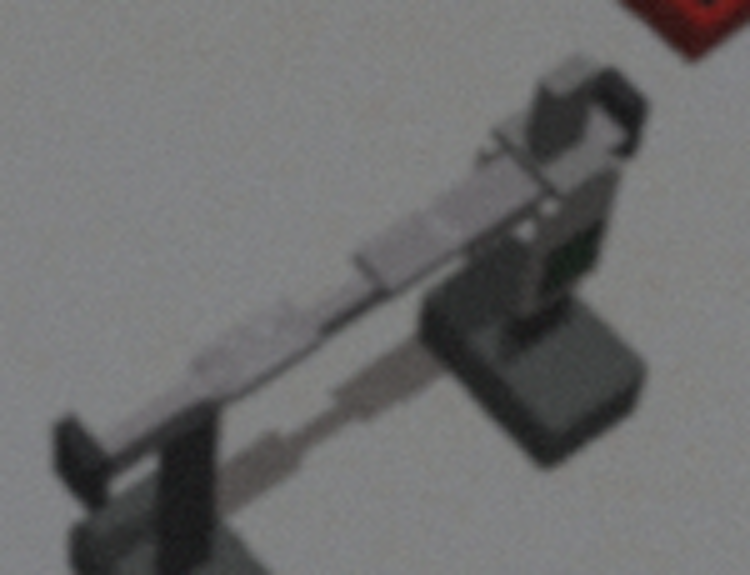

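```bash
cat > h.py <<'E'
import numpy as np, cv2
from scipy.optimize import least_squares
from scipy.spatial.transform import Rotation as Ro
CAM={}
CAM['scene']=(565.28,318.954,238.485,np.array([[0.587,0.6938,-0.4172,967.8812],[0.8094,-0.4939,0.3176,-224.9006],[0.0143,-0.5241,-0.8515,958.9463],[0,0,0,1]]))
CAM['top']=(523.6746,324.45,238.855,np.array([[0.0182,-0.993,0.1167,472.756],[-0.9993,-0.0219,-0.0305,119.619],[0.0329,-0.1161,-0.9927,1037.3022],[0,0,0,1]]))
def proj(cam,P):
    f,cx,cy,T=cam; p=np.linalg.inv(T)@np.append(P,1); return np.array([f*p[0]/p[2]+cx,f*p[1]/p[2]+cy])
def wristcam(st,c):
    T=np.eye(4);T[:3,:3]=Ro.from_euler('xyz',st['eef_rot']).as_matrix();T[:3,3]=st['eef_pos']
    return (c['fx'],c['cx'],c['cy'],T@c['mount'])
def railpt(q,p): # q x,y,z,yaw
    c,s=np.cos(q[3]),np.sin(q[3]); return np.array([q[0]+c*p[0]-s*p[1],q[1]+s*p[0]+c*p[1],q[2]+p[2]])
def fit(obs,q0,wz=0):
    f=lambda q: np.concatenate([proj(cam,railpt(q,p))-uv for cam,p,uv in obs])
    r=least_squares(f,q0,x_scale=[1,1,1,.01],loss='soft_l1'); return r.x,f(r.x).reshape(-1,2)
E
python3 - <<'E'
from h import *
t1=lambda x,y:np.array([365+x/5,195+y/5]); t2=lambda x,y:np.array([225+x/5,195+y/5])
s1=lambda x,y:np.array([145+x/5,235+y/5]); s2=lambda x,y:np.array([285+x/5,180+y/5])
T,S=CAM['top'],CAM['scene']
# rail1
o=[(T,(0,-194,8),t1(742,243)),(S,(0,-194,7),s1(58,522)),(S,(0,4,7),s1(636,215)),(T,(-10,8,0),t1(150,215)),(T,(10,8,14),t1(155,155))]
print(fit(o,[500,50,158,0]))
o=[(T,(0,-4,7),t2(738,125)),(S,(0,-4,7),s2(80,460)),(T,(0,226,7),t2(57,122)),(S,(0,226,7),s2(618,110))]
print(fit(o,[500,120,158,0]))
E
```

```text
(array([ 5.90361292e+02, -3.53961256e+01,  1.49863464e+02, -7.27858730e-02]), array([[-1.13616863, -0.69285606],
       [-1.25066279, -0.13612147],
       [-1.06587941,  0.05310772],
       [-1.14170846,  0.12444366],
       [ 0.10513017, -0.52625192]]))
(array([6.10334072e+02, 1.61932611e+01, 1.53300642e+02, 1.87706161e-02]), array([[-0.45651561, -0.29824431],
       [-0.38775439, -0.08157776],
       [-0.27008653, -0.30727415],
       [-0.60339653,  0.07778371]]))
```

```bash
cat >> h.py <<'E'
def row(P,yaw,st,R0=None):
    """row from current measured pose to world TCP P, tool down with yaw"""
    R=Ro.from_euler('xyz',st['eef_rot']); Rt=Ro.from_euler('xyz',[np.pi,0,yaw])
    d=R.inv().apply(np.array(P)-st['eef_pos'])/10; r=(R.inv()*Rt).as_rotvec()
    return np.round(np.concatenate([d,r]),3).tolist()
E
python3 -c "
from h import *; from cell import *
print(row([600,-100,265],np.pi/2-.073,read_state()))"
```

```text
[-60.444, -48.147, -5.962, -0.001, 0.0, 1.366]
```

Call:
servo_tool(series=[[-3,-2.4,-0.6,0,0,0.07],[-6,-4.8,-1.2,0,0,0.14],[-9,-7.2,-1.8,0,0,0.21],[-12,-9.6,-2.4,0,0,0.28],[-15,-12,-3,0,0,0.35],[-18,-14.4,-3.6,0,0,0.42],[-21,-16.8,-4.2,0,0,0.49],[-24,-19.2,-4.8,0,0,0.56],[-27,-21.6,-5.4,0,0,0.63],[-30,-24,-6,0,0,0.7]], gripper=9.4)

```text
clock: 0.98
eef_pos: [374.1, 214.1, 265.8]
eef_rot: [3.141, 0.0, 2.16]
wrist_force: [-0.1, 1.9, 0.5]
finger_gap: 94.3
```

```bash
python3 -c "
from h import *; from cell import *
s=read_state();print(s['clock'],s['eef_pos'],s['eef_rot'],s['qd']);print(row([600,-100,265],np.pi/2-.073,s))"
```

```text
0.9833 [374.0952409  214.07492922 265.81388129] [3.14136519e+00 3.13070692e-05 2.16044209e+00] [-1.06534422  0.02871836 -0.19275488 -0.00318181  0.16203438 -0.22195949]
[-38.666, 1.311, 0.083, 0.0, -0.0, 0.663]
```

Call:
servo_tool(series=[[-4,0.13,0,0,0,0.07],[-8,0.26,0,0,0,0.14],[-12,0.4,0,0,0,0.21],[-16,0.5,0,0,0,0.28],[-20,0.6,0,0,0,0.35],[-24,0.8,0,0,0,0.42],[-28,0.9,0,0,0,0.49],[-32,1.1,0,0,0,0.56],[-36,1.2,0,0,0,0.63],[-38.6,1.3,0,0,0,0.663]])

```text
clock: 1.82
eef_pos: [601.0, -100.1, 264.6]
eef_rot: [-3.141, 0.0, 1.495]
wrist_force: [-0.1, 0.5, 0.3]
finger_gap: 94.0
```

```bash
cat > snap.py <<'E'
import sys,pickle
from h import *; from cell import *
s=read_state(); c=camera('wrist'); n=sys.argv[1]
cv2.imwrite(f'pics/{n}.png',c['pixels'][:,:,::-1]); pickle.dump((s,wristcam(s,c)),open(f'pics/{n}.pkl','wb'))
print(round(s['clock'],2),s['eef_pos'],s['eef_rot'],abs(s['qd']).max())
E
sleep 0; python3 snap.py w1
```

```text
1.82 [ 601.0486041  -100.06511162  264.6123155 ] [-3.14066525e+00  1.67557868e-04  1.49511444e+00] 0.6776293626320498
```

View pics/w1.png

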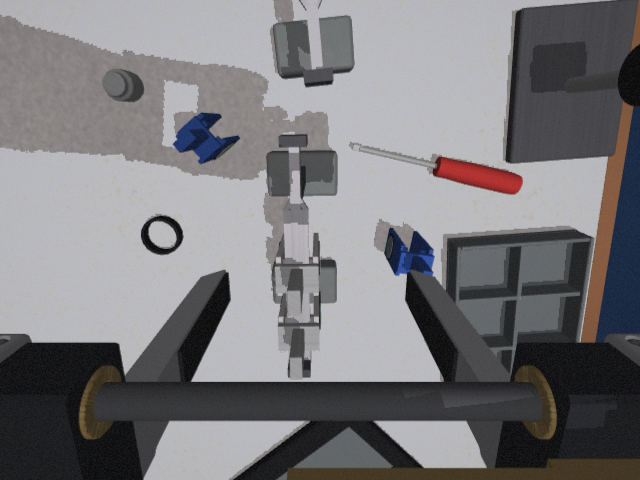

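```bash
python3 snap.py w2; python3 snap.py w2;python3 snap.py w2; python3 -c "
import cv2
i=cv2.imread('pics/w2.png')
cv2.imwrite('pics/w2a.png',cv2.resize(i[120:390,220:370],None,fx=3,fy=3,interpolation=2)[:600] if 0 else cv2.resize(i[120:270,220:390],None,fx=4,fy=4,interpolation=2))
cv2.imwrite('pics/w2b.png',cv2.resize(i[245:395,220:390],None,fx=4,fy=4,interpolation=2))
cv2.imwrite('pics/w2c.png',cv2.resize(i[0:150,220:390],None,fx=4,fy=4,interpolation=2))
"
```

```text
1.87 [ 602.1350372  -102.42569745  263.84254852] [-3.14005831e+00  5.94111717e-04  1.49249444e+00] 0.11164903311849153
1.92 [ 600.9371686  -100.10173643  263.79270873] [-3.13954993e+00  5.56431513e-05  1.49617158e+00] 0.07223832083611731
1.97 [600.21653786 -98.28479068 264.1922504 ] [-3.13975620e+00 -2.80478779e-04  1.49883400e+00] 0.047224055864984044
```

View pics/w2a.png

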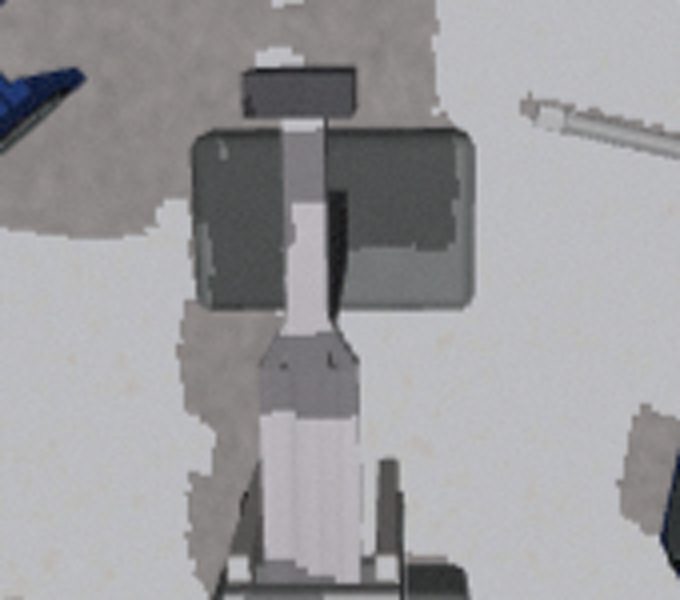

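View pics/w2b.png

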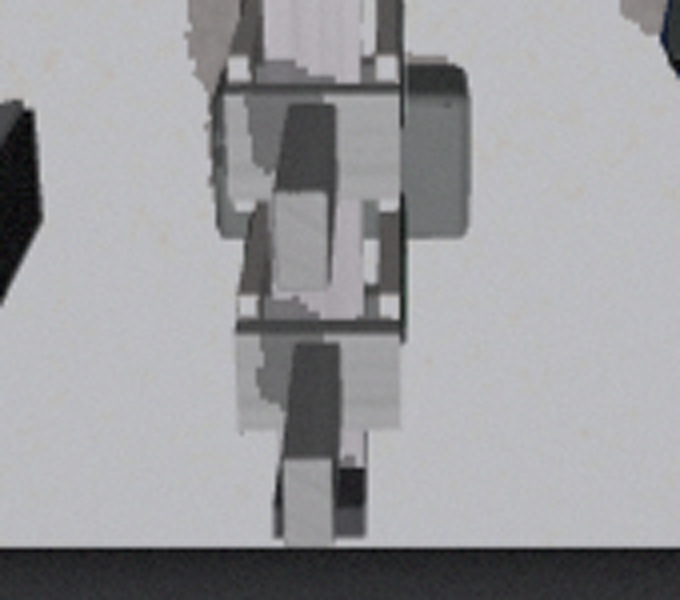

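View pics/w2c.png

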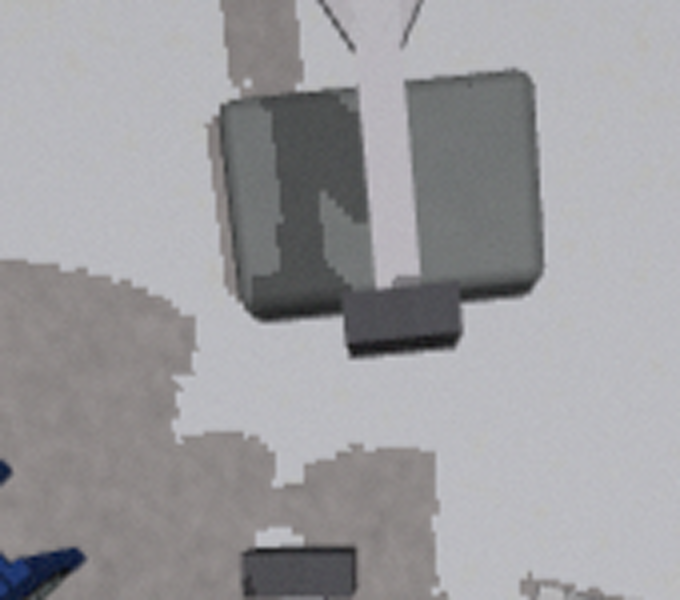

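```bash
cat > f1.py <<'E'
from h import *; import pickle
W=pickle.load(open('pics/w2.pkl','rb'))[1]
a=lambda x,y:np.array([220+x/4,120+y/4]);b=lambda x,y:np.array([220+x/4,245+y/4]);c=lambda x,y:np.array([220+x/4,y/4])
o1=[(W,(-10,8,14),a(243,69)),(W,(10,8,14),a(356,68)),(W,(-10,0,14),a(243,117)),(W,(10,0,14),a(356,117)),(W,(-4,-40,0),a(285,330)),(W,(4,-40,0),a(330,330)),(W,(-10,-50,0),a(260,362)),(W,(10,-50,0),a(358,362)),(W,(0,-190,14),b(305+17,468)) ][:8]
print('rail1',*fit(o1,[590,-35,155,-.07]))
oc=[(W,(-5,10,47),b(274,191)),(W,(5,10,47),b(329,191)),(W,(-5,-10,47),b(272,289)),(W,(5,-10,47),b(331,289)),(W,(-18,12,6),b(225,95)),(W,(18,12,6),b(402,95)),(W,(-18,12,0),b(220,82)),(W,(18,12,0),b(402,82))]
print('carrier',*fit(oc,[590,-135,155,-.07]))
o2=[(W,(-10,0,14),c(343,294)),(W,(10,0,14),c(460,283)),(W,(-10,-8,14),c(347,345)),(W,(10,-8,14),c(461,333)),(W,(-4,40,0),c(357,48)),(W,(4,40,0),c(404,46)),(W,(-4,0,0),c(375,289)),(W,(4,0,0),c(420,284))]
print('rail2',*fit(o2,[610,15,155,.02]))
E
python3 f1.py
```

```text
rail1 [ 5.89409126e+02 -3.36500523e+01  1.60763024e+02 -7.10458125e-02] [[-0.04619868  0.24484312]
 [-0.16740662  0.47568373]
 [ 0.28158992 -0.25441155]
 [-0.0847594  -0.27178653]
 [ 0.6280996  -2.72554982]
 [-0.43071971 -2.72928991]
 [-0.42871272  1.66949979]
 [ 0.2981352   1.66181841]]
carrier [ 5.81809860e+02 -1.42079299e+02  1.57575111e+02 -7.61438863e-02] [[-0.25774751  0.00655811]
 [-0.05415944  0.07270103]
 [ 0.74479207  0.35427883]
 [-0.34940724  0.41936955]
 [ 0.00298945 -0.6081448 ]
 [-0.4465662  -0.4016609 ]
 [ 2.03277321 -0.10500178]
 [-0.48422088  0.09750332]]
rail2 [6.10899633e+02 1.64532592e+01 1.58086247e+02 1.25390692e-02] [[-0.33183668 -0.46084602]
 [-0.43314017 -0.38359258]
 [-0.24868468 -0.73060423]
 [ 0.1389662  -0.35377186]
 [ 0.07399733  0.26028351]
 [-0.11089794 -0.34946038]
 [ 0.59687065  2.4543876 ]
 [ 0.4158948   2.69136891]]
```

```bash
python3 -c "
from h import *; from cell import *
s=read_state();print(s['clock'],s['eef_pos'],s['eef_rot']);print(row([582,-142,225],np.pi/2-.073,s))"
```

```text
2.0167 [599.8346314  -97.13886914 264.71656299] [-3.14034152e+00 -3.24563411e-04  1.50050588e+00]
[-4.602, -1.459, 3.972, -0.001, -0.0, 0.003]
```

Call:
servo_tool(series=[[-0.8,-0.2,0.6,0,0,0],[-1.6,-0.5,1.3,0,0,0],[-2.4,-0.8,2.0,0,0,0],[-3.2,-1.0,2.7,0,0,0],[-4,-1.3,3.4,0,0,0],[-4.4,-1.4,3.8,0,0,0],[-4.6,-1.46,3.97,0,0,0],[-4.6,-1.46,3.97,0,0,0],[-4.6,-1.46,3.97,0,0,0],[-4.6,-1.46,3.97,0,0,0]])

```text
clock: 2.85
eef_pos: [582.5, -141.6, 226.1]
eef_rot: [3.141, 0.0, 1.501]
wrist_force: [0.4, -0.3, -0.3]
finger_gap: 94.2
```

```bash
python3 snap.py w3; python3 -c "
import cv2
i=cv2.imread('pics/w3.png')
cv2.imwrite('pics/w3a.png',cv2.resize(i[20:170,220:390],None,fx=4,fy=4,interpolation=2))
cv2.imwrite('pics/w3b.png',cv2.resize(i[160:310,220:390],None,fx=4,fy=4,interpolation=2))
cv2.imwrite('pics/w3c.png',cv2.resize(i[250:400,220:390],None,fx=4,fy=4,interpolation=2))
"
```

```text
2.85 [ 582.45993115 -141.63969417  226.09806885] [3.14102039e+00 7.67376781e-05 1.50107929e+00] 0.002028663678936023
```

View pics/w3.png

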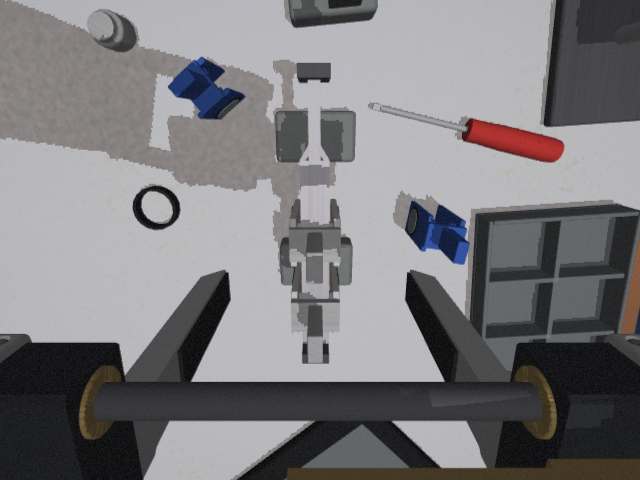

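View pics/w3a.png

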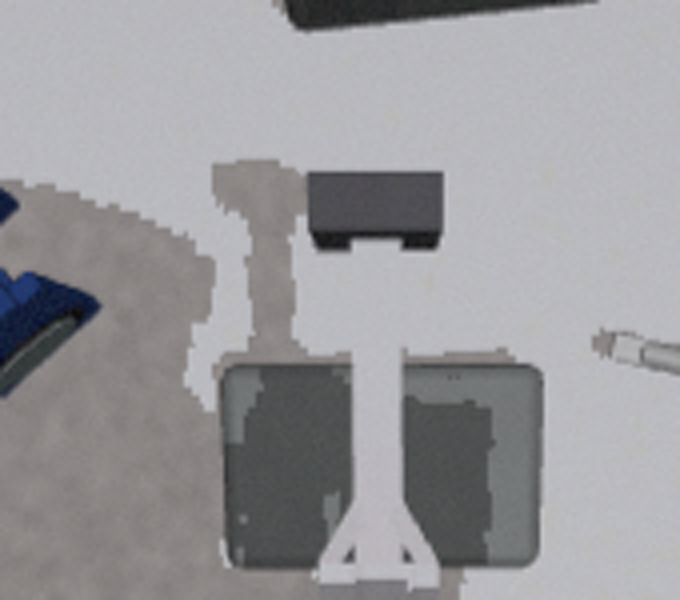

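View pics/w3b.png

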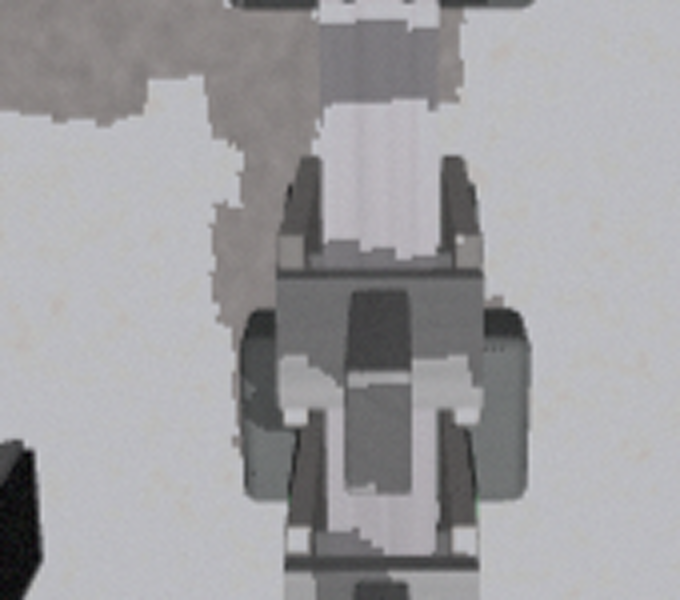

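View pics/w3c.png

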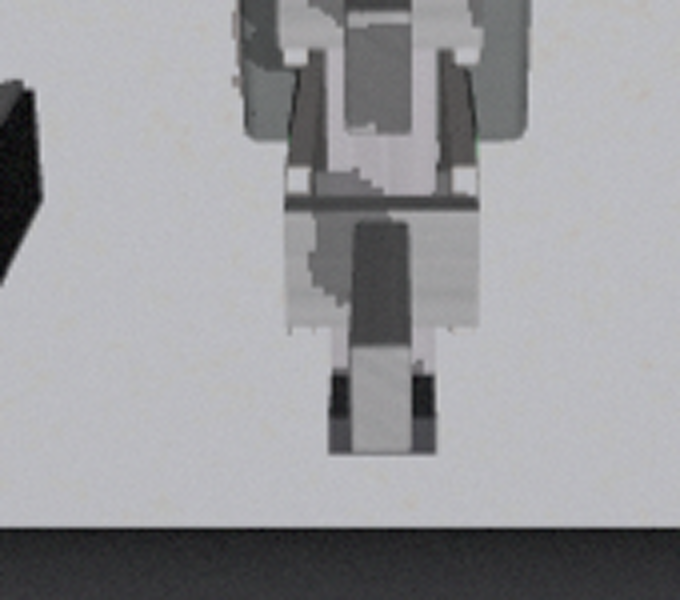

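```bash
cat > f2.py <<'E'
from h import *; import pickle
exec(open('f1.py').read().replace('print','(lambda *a:0)'))
V=pickle.load(open('pics/w3.pkl','rb'))[1]
A=lambda x,y:np.array([220+x/4,20+y/4]);B=lambda x,y:np.array([220+x/4,160+y/4]);C=lambda x,y:np.array([220+x/4,250+y/4])
p1=[(V,(-10,8,14),A(308,172)),(V,(10,8,14),A(443,172)),(V,(-10,0,14),A(309,233)),(V,(10,0,14),A(443,233)),(V,(-10,0,0),A(315,247)),(V,(10,0,0),A(438,247)),(V,(-4,-40,0),A(352,497)),(V,(4,-40,0),A(404,497)),(V,(-10,-50,0),A(320,555)),(V,(10,-50,0),A(440,555)),
(V,(-10,-190,14),C(330,418)),(V,(10,-190,14),C(437,418)),(V,(-10,-198,14),C(330,453)),(V,(10,-198,14),C(437,453))]
r1,e=fit(p1,[590,-35,155,-.07]);print('rail1 w3',r1,e)
r1,e=fit(o1[:4]+p1,[590,-35,155,-.07]);print('rail1 both',r1)
pc=[(V,(-5,10,47),B(346,378)),(V,(5,10,47),B(411,378)),(V,(-5,-10,47),B(345,493)),(V,(5,-10,47),B(411,493)),(V,(-18,12,6),B(277,278)),(V,(18,12,6),B(482,278)),(V,(-18,12,0),B(277,269)),(V,(18,12,0),B(482,269))]
c,e=fit(pc,[582,-142,158,-.07]);print('car w3',c,e)
c,e=fit(pc+oc[:6],[582,-142,158,-.07]);print('car both',c)
r2,e=fit(o2[:6],[610,15,158,.01]);print('rail2',r2)
s=V
E
python3 f2.py
```

```text
rail1 w3 [ 5.88780243e+02 -3.43927014e+01  1.57187999e+02 -6.49676345e-02] [[-0.12344781  0.20023443]
 [ 0.21885705  0.03422116]
 [-0.09544532 -0.35359747]
 [ 0.13699359 -0.51698247]
 [-0.43911374 -1.36680401]
 [ 0.58873556 -1.52058192]
 [ 0.57186622  1.22088451]
 [-0.31905739  1.16368027]
 [-0.23197705  2.09369148]
 [-0.31355766  1.95316484]
 [-0.12204822 -0.47685729]
 [ 0.09887801 -0.59433426]
 [ 0.05232861 -0.00869798]
 [ 0.0475305  -0.12475617]]
rail1 both [ 5.88886955e+02 -3.42441374e+01  1.57220426e+02 -6.55709903e-02]
car w3 [ 5.81443118e+02 -1.43419921e+02  1.54196809e+02 -7.07239650e-02] [[-0.43667206 -1.75231608]
 [ 0.19433148 -1.73743173]
 [ 0.06531239  0.44782433]
 [ 0.01192741  0.46093272]
 [-0.15389544  0.33456528]
 [ 0.20045821  0.38329942]
 [ 0.46002302  0.19550751]
 [-0.31640738  0.24350381]]
car both [ 5.81507425e+02 -1.43234210e+02  1.55011734e+02 -7.35857270e-02]
rail2 [6.10994748e+02 1.59901895e+01 1.59673280e+02 1.46788723e-02]
```

Call:
servo_tool(series=[[-0.15,-0.08,1.0,0,0,0],[-0.15,-0.08,2.0,0,0,0],[-0.15,-0.08,3.0,0,0,0],[-0.15,-0.08,3.8,0,0,0],[-0.15,-0.08,4.4,0,0,0],[-0.15,-0.08,4.9,0,0,0],[-0.15,-0.08,5.1,0,0,0],[-0.15,-0.08,5.3,0,0,0],[-0.15,-0.08,5.3,0,0,0],[-0.15,-0.08,5.3,0,0,0]])

```text
clock: 3.73
eef_pos: [581.5, -143.4, 173.0]
eef_rot: [3.141, 0.0, 1.501]
wrist_force: [0.6, -0.2, 0.3]
finger_gap: 94.0
```

```bash
python3 snap.py w4; python3 -c "
import cv2
i=cv2.imread('pics/w4.png')
cv2.imwrite('pics/w4a.png',cv2.resize(i[180:400,190:440],None,fx=3,fy=3,interpolation=2)[:600])"
```

```text
3.73 [ 581.45769324 -143.3618585   173.03724485] [3.14110772e+00 1.27144177e-04 1.50077463e+00] 0.002448653848246842
```

View pics/w4a.png

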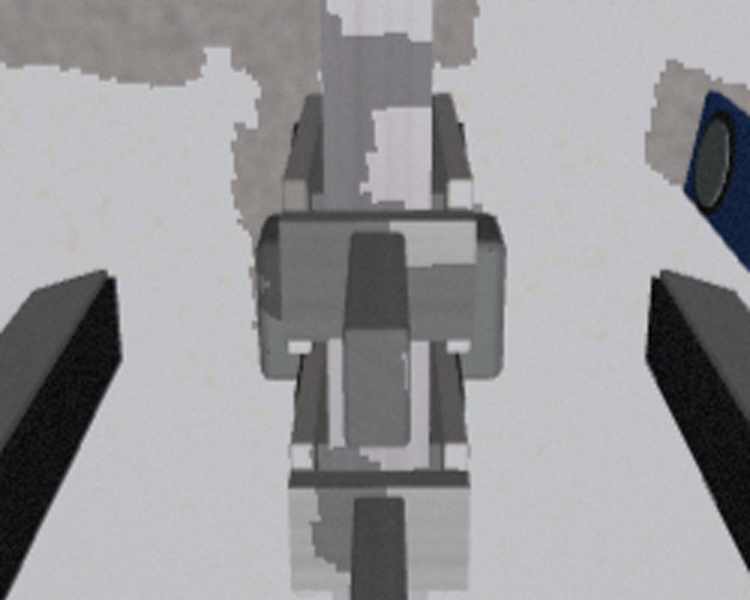

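```bash
cat > f3.py <<'E'
from h import *; import pickle
V=pickle.load(open('pics/w4.pkl','rb'))[1]
B=lambda x,y:np.array([190+x/3,180+y/3])
pc=[(V,(-5,10,47),B(343,328)),(V,(5,10,47),B(410,328)),(V,(-5,-10,47),B(343,446)),(V,(5,-10,47),B(410,446)),(V,(-18,12,6),B(278,222)),(V,(18,12,6),B(476,222)),(V,(-18,12,0),B(279,213)),(V,(18,12,0),B(476,213))]
print(*fit(pc,[582,-142,158,-.07]))
E
python3 f3.py
```

```text
[ 5.81407800e+02 -1.42925872e+02  1.55599535e+02 -7.00348270e-02] [[-0.02988659  0.36283553]
 [-0.0783731   0.36089121]
 [ 0.40221086  0.30733275]
 [-0.39722613  0.3039894 ]
 [ 0.60739577 -0.15802659]
 [-0.40680788 -0.15966199]
 [ 1.20346336 -0.80882412]
 [-1.26051069 -0.81001512]]
```

Call:
servo_tool(series=[[0,0,0,0,0,0],[0,0,0,0,0,0],[0,0,0,0,0,0],[0,0,0,0,0,0],[0,0,0,0,0,0],[0,0,0,0,0,0],[0,0,0,0,0,0],[0,0,0,0,0,0],[0,0,0,0,0,0],[0,0,0,0,0,0]], gripper=0.6, grip_force=20)

```text
clock: 4.62
eef_pos: [581.3, -143.3, 172.7]
eef_rot: [-3.142, -0.0, 1.501]
wrist_force: [0.3, 0.5, 0.9]
finger_gap: 31.1
```

Call:
servo_tool(series=[[0,0,0,0,0,0],[0,0,0,0,0,0],[0,0,0,0,0,0],[0,0,0,0,0,0],[0,0,0,0,0,0],[0,0,0,0,0,0],[0,0,0,0,0,0],[0,0,0,0,0,0],[0,0,0,0,0,0],[0,0,0,0,0,0]])

```text
clock: 5.45
eef_pos: [581.3, -143.3, 172.7]
eef_rot: [-3.141, -0.0, 1.501]
wrist_force: [-0.8, 0.4, -0.2]
finger_gap: 9.9
```

Call:
servo_tool(series=[[0,0,-0.1,0,0,0],[0,0,-0.2,0,0,0],[0.8,0,-0.2,0,0,0],[1.8,0,-0.2,0,0,0],[2.8,0,-0.2,0,0,0],[3.8,0,-0.2,0,0,0],[4.4,0,-0.2,0,0,0],[5.0,0,-0.2,0,0,0],[5.3,0,-0.2,0,0,0],[5.5,0,-0.2,0,0,0]])

```text
clock: 6.28
eef_pos: [585.2, -87.9, 174.8]
eef_rot: [3.142, 0.0, 1.501]
wrist_force: [0.4, 0.3, -0.7]
finger_gap: 10.1
```

```bash
python3 snap.py w5; python3 -c "
import cv2
i=cv2.imread('pics/w5.png')
cv2.imwrite('pics/w5a.png',cv2.resize(i[150:350,190:440],None,fx=3,fy=3,interpolation=2)[:600])"
```

```text
6.28 [585.22712689 -87.91891985 174.75219718] [3.14158428e+00 2.95491508e-05 1.50125015e+00] 0.035122511361063605
```

View pics/w5a.png

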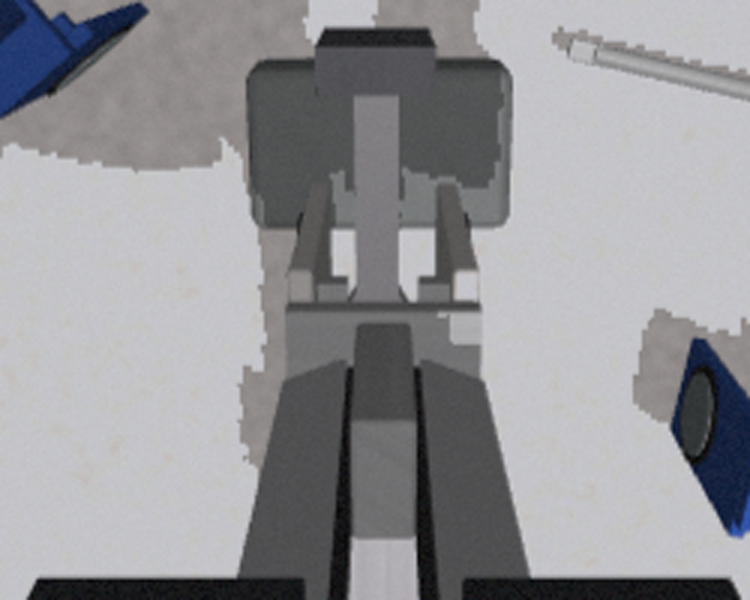

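View pics/w5.png

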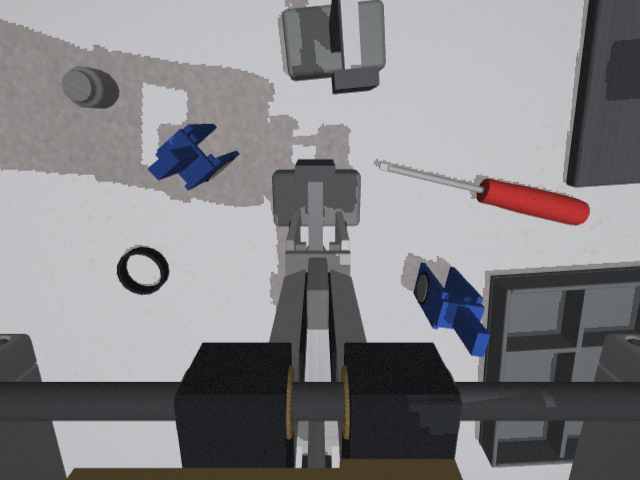

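```bash
cat > f4.py <<'E'
from h import *; import pickle
V=pickle.load(open('pics/w5.pkl','rb'))[1]
B=lambda x,y:np.array([190+x/3,150+y/3])
p=[(V,(-10,8,14),B(316,46)),(V,(10,8,14),B(435,46)),(V,(-10,0,14),B(316,95)),(V,(10,0,14),B(437,95)),(V,(-10,8,0),B(322,28)),(V,(10,8,0),B(432,28)),(V,(-4,0,0),B(355,95)),(V,(4,0,0),B(399,95)),(V,(-4,-40,0),B(355,287)),(V,(4,-40,0),B(402,287))]
r,e=fit(p,[589,-34,156,-.07]);print('rail1',r,e)
pc=[(V,(-5,10,47),B(352,420)),(V,(5,10,47),B(416,420)),(V,(-5,-10,47),B(350,538)),(V,(5,-10,47),B(417,538)),(V,(-18,12,6),B(286,313)),(V,(18,12,6),B(481,313)),(V,(-18,12,0),B(286,304)),(V,(18,12,0),B(481,304))]
c,e=fit(pc,[586,-89,158,-.07]);print('car',c,e)
R=np.array([[np.cos(r[3]),np.sin(r[3])],[-np.sin(r[3]),np.cos(r[3])]]);print('local',R@(c[:2]-r[:2]))
E
python3 f4.py
```

```text
rail1 [ 5.88774491e+02 -3.45891434e+01  1.53304417e+02 -6.40763475e-02] [[ 0.26231161  0.14908686]
 [ 0.17986262 -0.06270799]
 [ 0.61142916 -0.40163569]
 [-0.62192208 -0.60849527]
 [-0.27478586  3.14350454]
 [-0.02205318  2.94554735]
 [-0.01732188 -4.48127833]
 [-0.08486072 -4.55873804]
 [ 0.8371178   0.57258685]
 [-1.01893259  0.50293347]]
car [ 5.86273691e+02 -8.79889098e+01  1.57023861e+02 -7.04457598e-02] [[-0.49763241  0.26185455]
 [ 0.39957945  0.28253346]
 [ 0.47678065  0.09703468]
 [-0.37312849  0.11602248]
 [ 0.07356162  0.02120572]
 [-0.06940897  0.08429119]
 [ 0.94778231 -0.6355772 ]
 [-0.97138145 -0.57394627]]
local [  0.92365268 -53.45031261]
```

Call:
servo_tool(series=[[0.6,0,0,0,0,0],[1.3,-0.02,0,0,0,0],[2.0,-0.04,0,0,0,0],[2.6,-0.05,0,0,0,0],[3.1,-0.05,0,0,0,0],[3.4,-0.05,0,0,0,0],[3.4,-0.05,0,0,0,0],[3.4,-0.05,0,0,0,0],[3.4,-0.05,0,0,0,0],[3.4,-0.05,0,0,0,0]])

```text
clock: 7.17
eef_pos: [587.0, -54.8, 174.8]
eef_rot: [3.142, 0.0, 1.5]
wrist_force: [0.0, -0.6, -2.6]
finger_gap: 9.7
```

```bash
python3 snap.py w6; python3 -c "
import cv2
i=cv2.imread('pics/w6.png')
cv2.imwrite('pics/w6a.png',cv2.resize(i[150:350,190:440],None,fx=3,fy=3,interpolation=2)[:600])"
```

```text
7.17 [587.04455715 -54.76423432 174.7601508 ] [3.14155639e+00 4.31191482e-05 1.50044843e+00] 0.0024636214677845546
```

View pics/w6a.png

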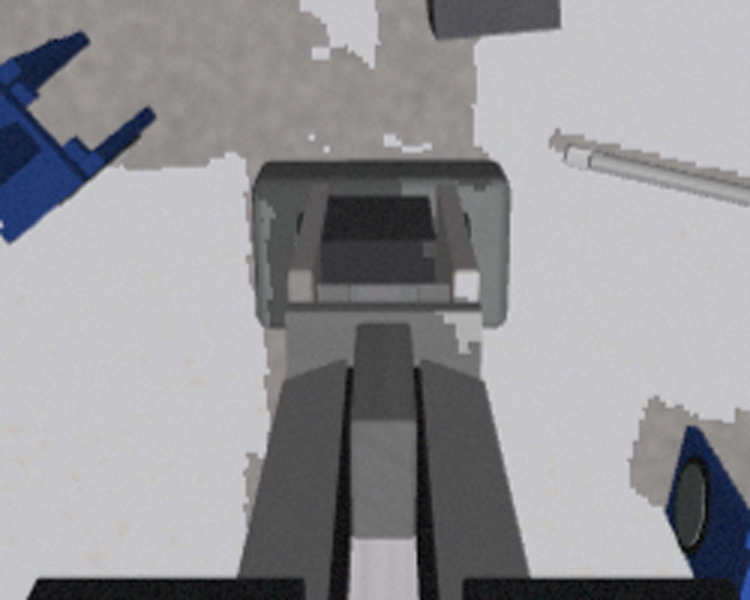

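Call:
servo_tool(series=[[0,0,-0.2,0,0,0],[0,0,-0.6,0,0,0],[0,0,-1.2,0,0,0],[0,0,-2.0,0,0,0],[0,0,-3.0,0,0,0],[0,0,-4.0,0,0,0],[0,0,-4.7,0,0,0],[0,0,-5.0,0,0,0],[0,0,-5.0,0,0,0],[0,0,-5.0,0,0,0]])

```text
clock: 8.05
eef_pos: [586.9, -54.5, 224.6]
eef_rot: [-3.141, -0.0, 1.501]
wrist_force: [0.4, -0.4, -2.4]
finger_gap: 10.1
```

```bash
python3 snap.py w7; python3 -c "
import cv2
i=cv2.imread('pics/w7.png')
cv2.imwrite('pics/w7a.png',cv2.resize(i[0:200,210:460],None,fx=3,fy=3,interpolation=2)[:600])"
```

```text
8.05 [586.94510425 -54.45121325 224.59194568] [-3.14131685e+00 -2.02330318e-05  1.50083565e+00] 0.009849482000899077
```

View pics/w7.png

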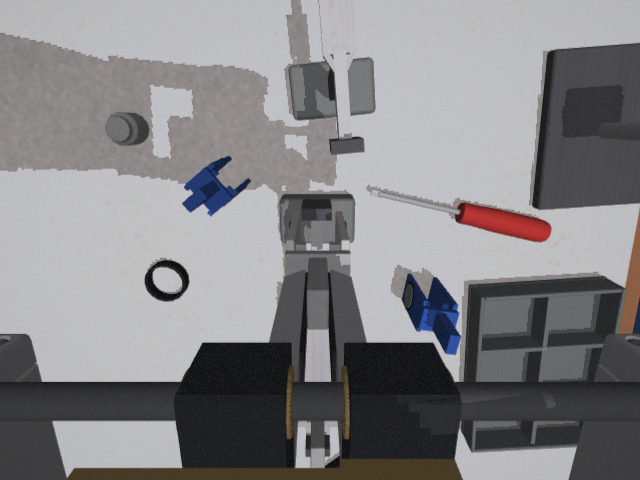

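View pics/w7a.png

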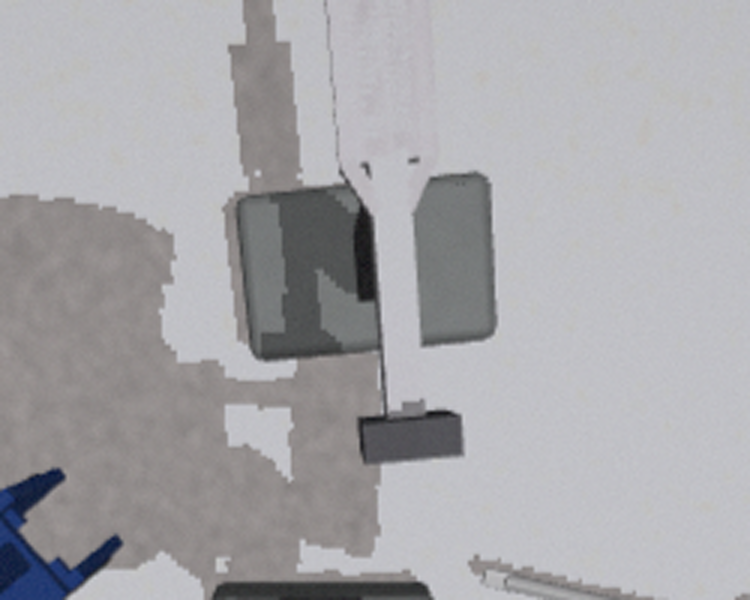

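```bash
cat > f5.py <<'E'
from h import *; import pickle
exec(open('f1.py').read().replace('print','(lambda *a:0)'))
V=pickle.load(open('pics/w7.pkl','rb'))[1]
B=lambda x,y:np.array([210+x/3,y/3])
p=[(V,(-10,0,14),B(360,420)),(V,(10,0,14),B(461,412)),(V,(-10,-8,14),B(363,463)),(V,(10,-8,14),B(464,455)),(V,(-4,40,0),B(371,213)),(V,(4,40,0),B(415,211)),(V,(-10,50,0),B(341,172)),(V,(10,50,0),B(433,165))]
r,e=fit(p,[610,16,156,.015]);print('w7',r,e)
r,e=fit(p+o2[:6],[610,16,156,.015]);print('both',r)
S,T=CAM['scene'],CAM['top']
np.save('r2.npy',r)
E
python3 f5.py
```

```text
w7 [6.10846214e+02 1.61987567e+01 1.57757332e+02 2.26289505e-02] [[ 0.63131991  0.81065045]
 [-0.58977321  0.38817622]
 [ 0.68528724 -0.35226488]
 [-0.85901708 -0.71293206]
 [ 0.54248269  1.72624496]
 [-1.26308806  1.10499087]
 [-0.50053152 -1.19121825]
 [ 1.39138068 -2.16028427]]
both [6.10920897e+02 1.62090445e+01 1.58212527e+02 1.98131438e-02]
```

```bash
python3 -c "
from h import *; from cell import *
s=read_state();print(s['clock']);print(row([610,37,222],np.pi/2+.0195,s))"
```

```text
8.1
[9.286, 1.666, 0.229, -0.001, -0.0, -0.089]
```

Call:
servo_tool(series=[[0.6,0.1,0,0,0,-0.01],[1.8,0.3,0,0,0,-0.02],[3.2,0.6,0.1,0,0,-0.03],[4.6,0.8,0.1,0,0,-0.045],[6,1.1,0.1,0,0,-0.06],[7.4,1.35,0.2,0,0,-0.07],[8.5,1.5,0.2,0,0,-0.08],[9.0,1.6,0.2,0,0,-0.089],[9.3,1.67,0.2,0,0,-0.089],[9.3,1.67,0.2,0,0,-0.089]])

```text
clock: 8.93
eef_pos: [609.5, 38.5, 221.9]
eef_rot: [-3.138, 0.001, 1.591]
wrist_force: [-5.2, -3.2, -1.0]
finger_gap: 13.7
```

```bash
python3 snap.py w8; python3 -c "
import cv2
i=cv2.imread('pics/w8.png')
cv2.imwrite('pics/w8a.png',cv2.resize(i[0:330,210:440],None,fx=1.8,fy=1.8,interpolation=2)[:600])
cv2.imwrite('pics/w8b.png',cv2.resize(i[150:350,190:440],None,fx=3,fy=3,interpolation=2)[:600])
"
```

```text
8.93 [609.52461317  38.4509765  221.85167381] [-3.13826957e+00  7.38025539e-04  1.59110209e+00] 0.009603538389957372
```

View pics/w8.png

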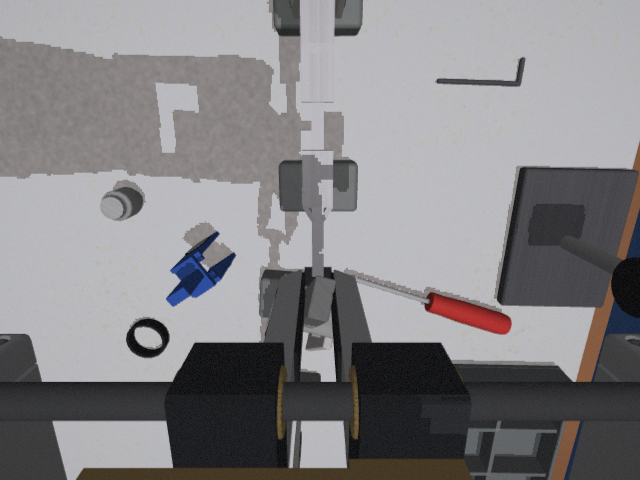

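View pics/w8b.png

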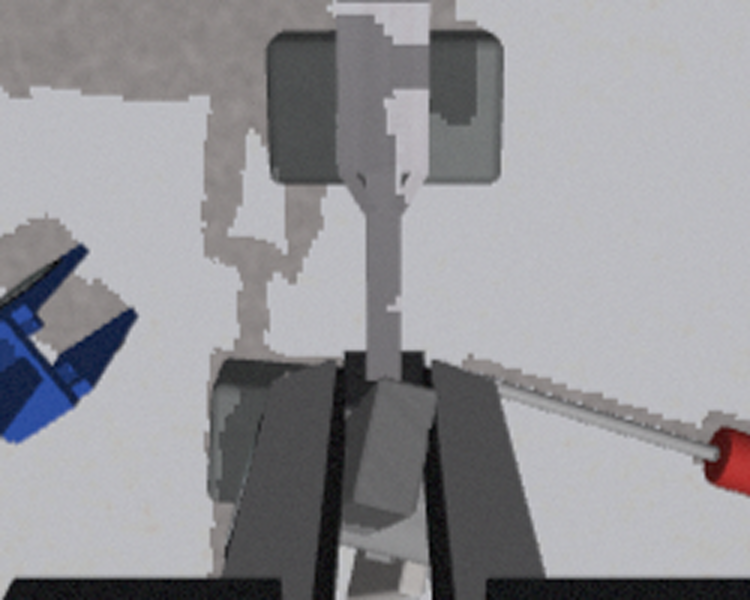

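Run:
```python
from cell import *; import cv2
for n,(x,y,w,h) in dict(scene=(230,180,150,112),top=(300,170,150,112)).items():
    i=camera(n)['pixels'][:,:,::-1]; cv2.imwrite(f'pics/{n}9.png',cv2.resize(i[y:y+h,x:x+w],None,fx=5,fy=5,interpolation=2))
s=read_state();print(s['clock'],s['wrist_force'],s['moment'],s['finger_gap'])
```

```text
9.0833 [-4.70362252 -2.40305986 -0.72809567] [-0.54416505  1.2119654  -0.39896182] 13.469551998593854
```

View pics/scene9.png

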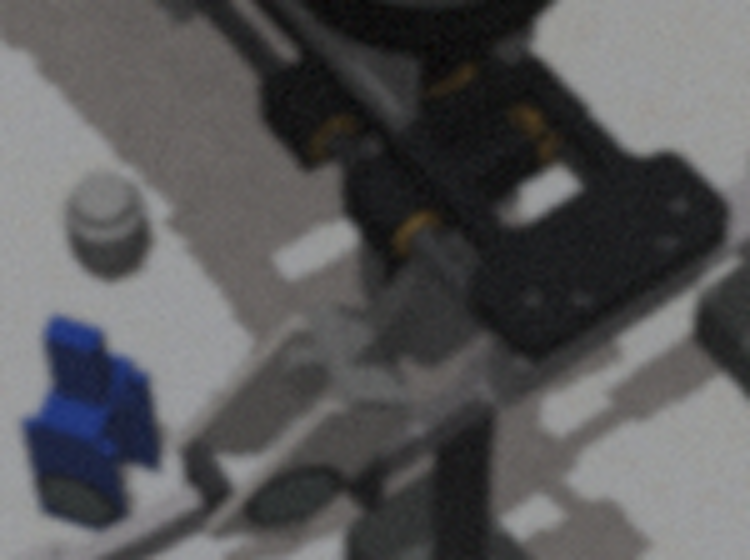

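View pics/top9.png

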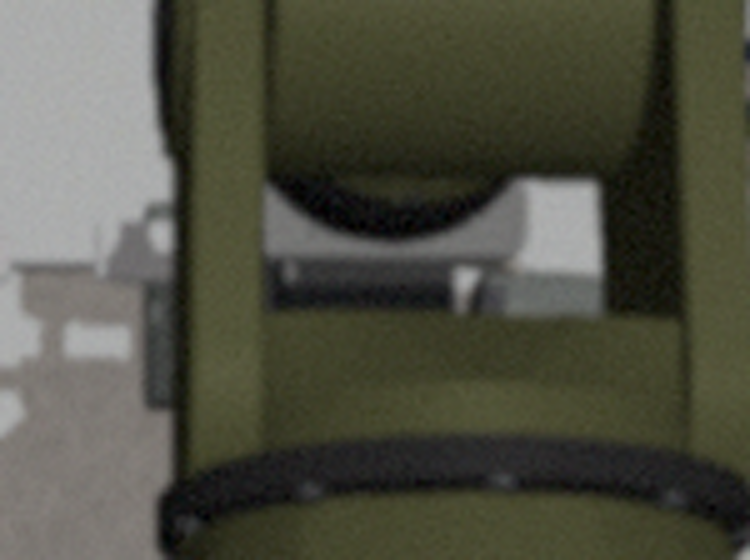

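Call:
servo_tool(series=[[0,0,-0.2,0,0,0],[0,0,-0.5,0,0,0],[0,0,-0.9,0,0,0],[0,0,-1.4,0,0,0],[0,0,-2.0,0,0,0],[0,0,-2.7,0,0,0],[0,0,-3.4,0,0,0],[0,0,-4.0,0,0,0],[0,0,-4.0,0,0,0],[0,0,-4.0,0,0,0]])

```text
clock: 9.92
eef_pos: [610.3, 37.2, 263.1]
eef_rot: [3.141, 0.0, 1.59]
wrist_force: [0.2, 0.0, -1.9]
finger_gap: 9.5
```

```bash
python3 snap.py w10
python3 - <<'E'
from cell import *; import cv2
for n,(x,y,w,h) in dict(scene=(230,160,150,112)).items():
    i=camera(n)['pixels'][:,:,::-1]; cv2.imwrite(f'pics/{n}10.png',cv2.resize(i[y:y+h,x:x+w],None,fx=5,fy=5,interpolation=2))
s=read_state();print(s['clock'],s['wrist_force'],s['moment'],s['finger_gap'])
E
```

```text
9.92 [610.33800497  37.18224847 263.06259541] [3.14088936e+00 1.65890102e-05 1.58982877e+00] 0.0160974109191946
10.0167 [-0.20461924  0.62124739 -2.09082159] [0.00168326 0.0666347  0.00936799] 9.983212591775004
```

View pics/scene10.png

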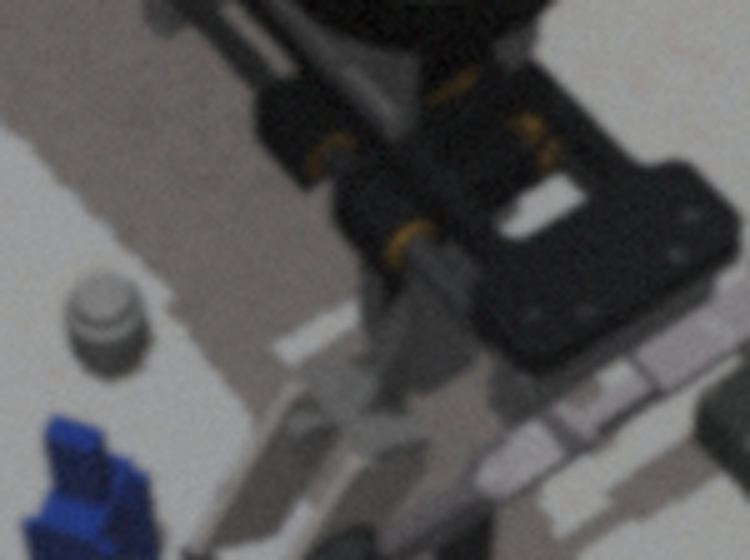

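View pics/w10.png

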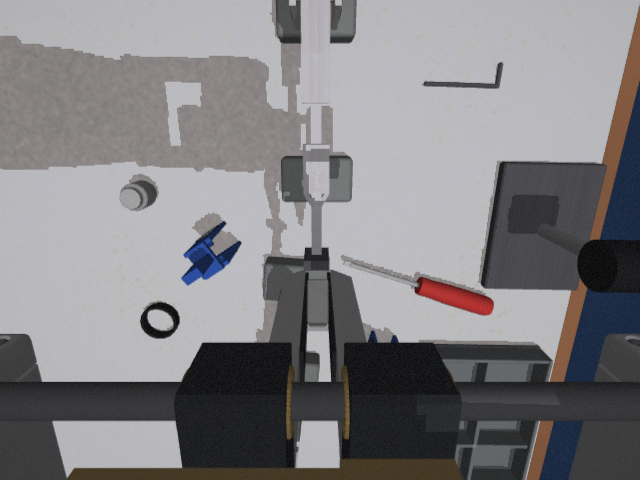

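Call:
servo_tool(series=[[0,0,-0.4,0,0,0],[0,0,-1.0,0,0,0],[0,0,-2.0,0,0,0],[0,0,-3.0,0,0,0],[0,0,-3.6,0,0,0],[0,0,-4.0,0,0,0],[0,0,-4.0,0,0,0],[0,0,-4.0,0,0,0],[0,0,-4.0,0,0,0],[0,0,-4.0,0,0,0]], grip_force=12)

```text
clock: 10.85
eef_pos: [610.1, 37.1, 302.2]
eef_rot: [-3.141, -0.0, 1.59]
wrist_force: [0.0, -0.3, -1.8]
finger_gap: 10.1
```

```bash
cat > sc.py <<'E'
import sys,cv2,pickle; from h import *; from cell import *
n=sys.argv[1]; s=read_state(); c=camera('wrist'); pickle.dump((s,wristcam(s,c)),open(f'pics/{n}.pkl','wb'))
w=c['pixels'][:,:,::-1]; cv2.imwrite(f'pics/{n}.png',w)
i=camera('scene')['pixels'][:,:,::-1]
u,v=proj(CAM['scene'],s['eef_pos']).astype(int); u=max(50,min(590,u)); v=max(50,min(430,v))
a=cv2.resize(i[v-50:v+50,u-50:u+50],(400,400),interpolation=2); b=cv2.resize(w[210:410,217:417],(400,400),interpolation=2)
cv2.imwrite(f'pics/{n}s.png',np.hstack([a,b]))
print(round(s['clock'],2),s['eef_pos'].round(1),s['eef_rot'].round(3),s['wrist_force'].round(2),s['moment'].round(3),s['finger_gap'])
E
python3 sc.py w11
```

```text
10.85 [610.1  37.1 302.2] [-3.141 -0.     1.59 ] [ 0.05 -0.3  -1.79] [ 0.012  0.088 -0.058] 10.0559250091462
```

View pics/w11s.png

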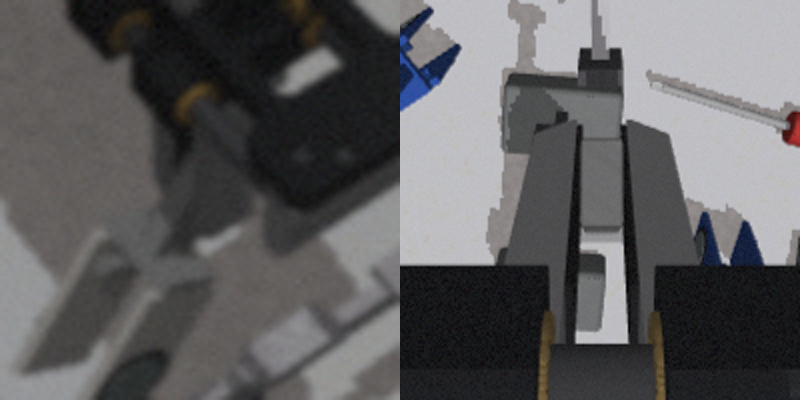

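Call:
servo_tool(series=[[0,0,0,0,0,0],[0,0,0,0,0,0],[0,0,0,0,0,0],[0,0,0,0,0,0],[0,0,0,0,0,0],[0,0,0,0,0,0],[0,0,0,0,0,0],[0,0,0,0,0,0],[0,0,0,0,0,0],[0,0,0,0,0,0]], grip_force=6.5)

```text
clock: 11.78
eef_pos: [610.2, 37.1, 302.7]
eef_rot: [-3.142, 0.0, 1.59]
wrist_force: [-0.4, 0.2, -1.4]
finger_gap: 10.4
```

```bash
python3 sc.py w12
```

```text
11.78 [610.2  37.1 302.7] [-3.142  0.     1.59 ] [-0.39  0.25 -1.4 ] [-0.054  0.078  0.026] 10.359804686546305
```

View pics/w12s.png

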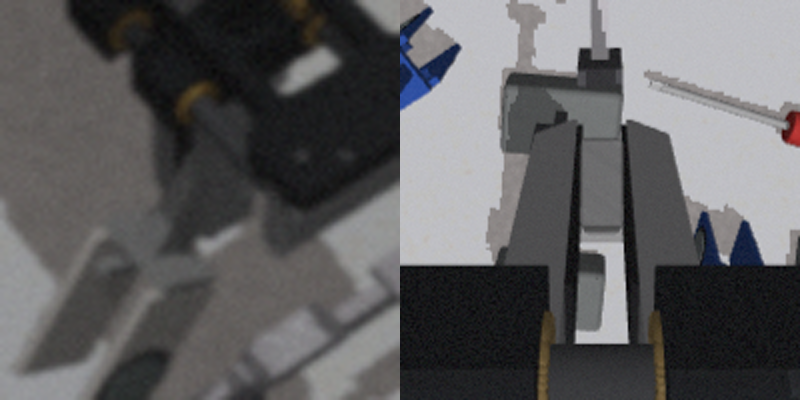

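```bash
cat > ov.py <<'E'
import sys,pickle; from h import *
n=sys.argv[1]; phis=[float(a) for a in sys.argv[2].split(',')]; g=float(sys.argv[3]) if len(sys.argv)>3 else 36
s,W=pickle.load(open(f'pics/{n}.pkl','rb')); wi=cv2.imread(f'pics/{n}.png'); si=cv2.imread(f'pics/{n}sc.png')
def box(x,y,z): return [np.array([[a,b,c] for a in x for b in y for c in z],float)]
bx=box((-5,5),(-10,10),(5,47))+box((-18,18),(-12,12),(0,6))+box((-18,-13),(-18,18),(-70,0))+box((13,18),(-18,18),(-70,0))
E=[(0,1),(2,3),(4,5),(6,7),(0,2),(1,3),(4,6),(5,7),(0,4),(1,5),(2,6),(3,7)]
Rt=Ro.from_euler('xyz',s['eef_rot']); G=s['eef_pos']+Rt.apply([0,0,-18.8])
tiles=[]
for ph in phis:
    R=Ro.from_euler('z',s['eef_rot'][2]-np.pi/2)*Ro.from_euler('x',-ph)
    row=[]
    for cam,im,k,(x0,y0,w,h) in ((CAM['scene'],si,5,(0,0,80,80)),(W,wi,2,(217,210,200,200))):
        if x0==0: u=proj(CAM['scene'],G).astype(int); x0,y0=u[0]-50,u[1]-30
        c=cv2.resize(im[y0:y0+h,x0:x0+w],None,fx=k,fy=k,interpolation=2).copy()
        for b in bx:
            P=[((proj(cam,G+R.apply(p-[0,0,g]))-[x0-.5,y0-.5])*k).astype(int) for p in b]
            for i,j in E: cv2.line(c,tuple(map(int,P[i])),tuple(map(int,P[j])),(0,255,0),1)
        row.append(c)
    tiles.append(np.hstack(row))
o=np.vstack(tiles)[:, :]
cv2.imwrite(f'pics/{n}ov.png',cv2.resize(o,None,fx=min(1,600/o.shape[0]),fy=min(1,600/o.shape[0]),interpolation=cv2.INTER_AREA))
E
sed -i "s#^i=camera('scene').*#&; cv2.imwrite(f'pics/{n}sc.png',i)#" sc.py
python3 sc.py w13; python3 ov.py w13 0.8; cp pics/w13ov.png pics/w13ov1.png; python3 ov.py w13 1.0
```

```text
11.88 [610.2  37.1 302.7] [-3.142  0.     1.59 ] [ 1.3   0.16 -2.52] [0.014 0.054 0.014] 9.715415116967407
```

View pics/w13ov1.png

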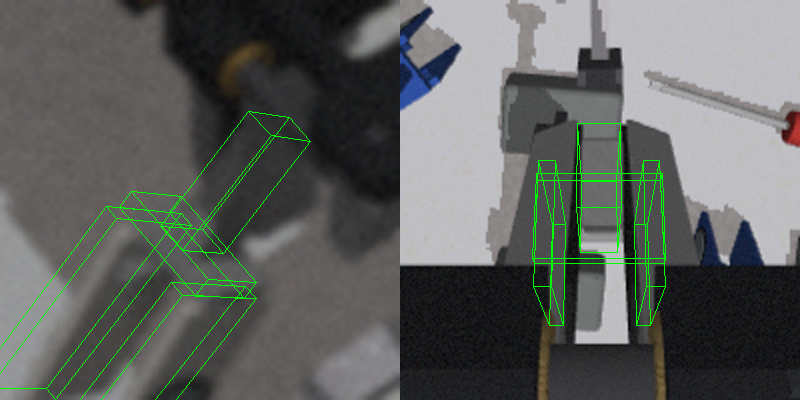

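View pics/w13ov.png

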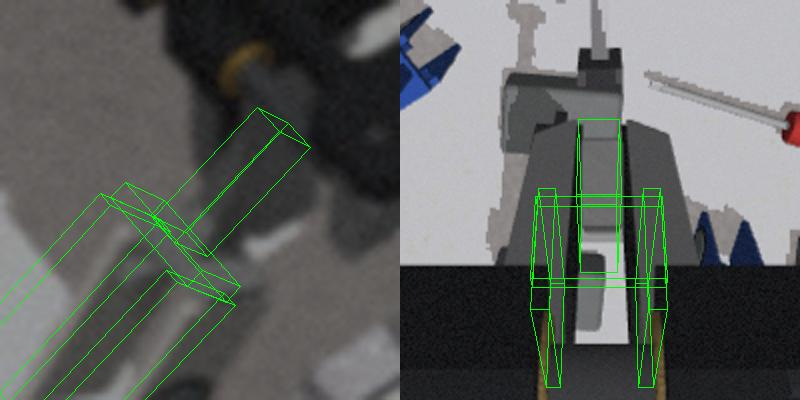

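Run:
```python
import cv2,numpy as np
w=cv2.imread('pics/w13.png')[260:340,290:350]; s=cv2.imread('pics/w13sc.png')[190:270,230:310]
f=lambda i,k:cv2.convertScaleAbs(cv2.resize(i,None,fx=k,fy=k,interpolation=2),alpha=1.5)
a=f(w,6)[:480];b=f(s,5); b=cv2.resize(b,(480,480)); cv2.imwrite('pics/w13z.png',np.hstack([a,b]))
```

```text
(no output)
```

View pics/w13z.png

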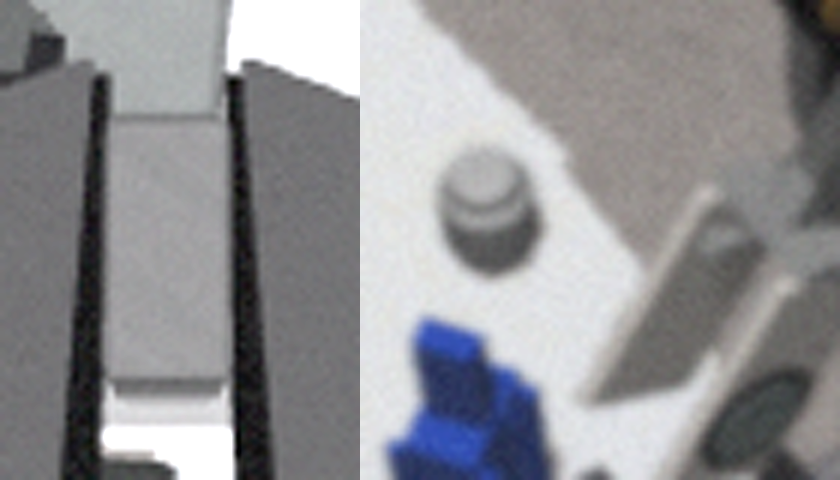

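```bash
cat > fphi.py <<'E'
import pickle; from h import *
s,W=pickle.load(open('pics/w13.pkl','rb'))
Rt=Ro.from_euler('xyz',s['eef_rot']); G=s['eef_pos']+Rt.apply([0,0,-18.8])
obs=[((0,10,47),279.8),((0,-10,47),323.3),((0,-10,6),326),((0,-12,6),331)]
def pt(q,p):
    R=Ro.from_euler('z',s['eef_rot'][2]-np.pi/2)*Ro.from_euler('x',-q[0]); return G+R.apply(np.array(p)-[0,q[2],q[1]])
f=lambda q:[proj(W,pt(q,p))[1]-v for p,v in obs]
r=least_squares(f,[.5,36,0],x_scale=[.1,3,3]);print(r.x,r.fun)
E
python3 fphi.py; python3 ov.py w13 0.5
```

```text
[ 0.58154342 39.76210668  1.58296272] [-0.04642998  0.04073514  0.66740006 -0.66043296]
```

View pics/w13ov.png

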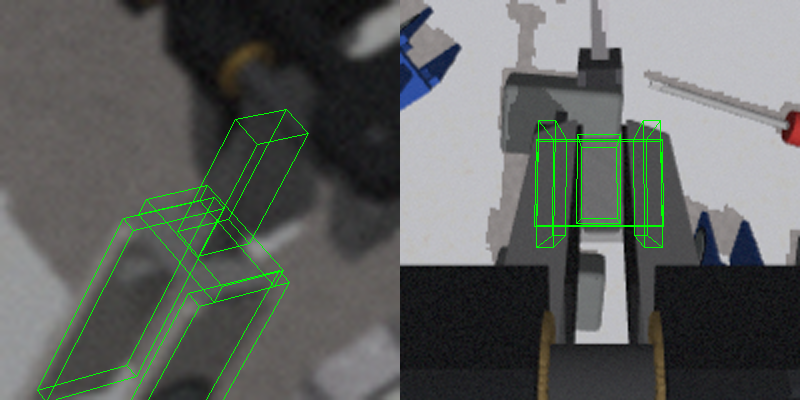

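Call:
servo_tool(series=[[0.1,0,0,0,0.05,0],[0.25,0,-0.02,0,0.13,0],[0.4,0,-0.05,0,0.21,0],[0.55,0,-0.08,0,0.29,0],[0.7,0,-0.13,0,0.37,0],[0.83,0,-0.18,0,0.45,0],[0.92,0,-0.23,0,0.51,0],[0.98,0,-0.28,0,0.55,0],[0.98,0,-0.28,0,0.55,0],[0.98,0,-0.28,0,0.55,0]], grip_force=15)

```text
clock: 12.82
eef_pos: [610.1, 46.5, 305.3]
eef_rot: [-3.141, -0.549, 1.589]
wrist_force: [-0.5, -0.4, -2.2]
finger_gap: 10.0
```

```bash
python3 sc.py w14; sed -i 's/x0,y0=u\[0\]-50,u\[1\]-30/x0,y0=u[0]-45,u[1]-25/' ov.py; python3 ov.py w14 0 38.5
python3 - <<'E'
import cv2,numpy as np
s=cv2.imread('pics/w14sc.png')[170:290,230:390]
cv2.imwrite('pics/w14z.png',cv2.convertScaleAbs(cv2.resize(s,None,fx=5,fy=5,interpolation=2),alpha=1.5))
E
```

```text
12.82 [610.1  46.5 305.3] [-3.141 -0.549  1.589] [-0.53 -0.37 -2.16] [-0.429  0.043 -0.038] 9.985686935760855
```

View pics/w14ov.png

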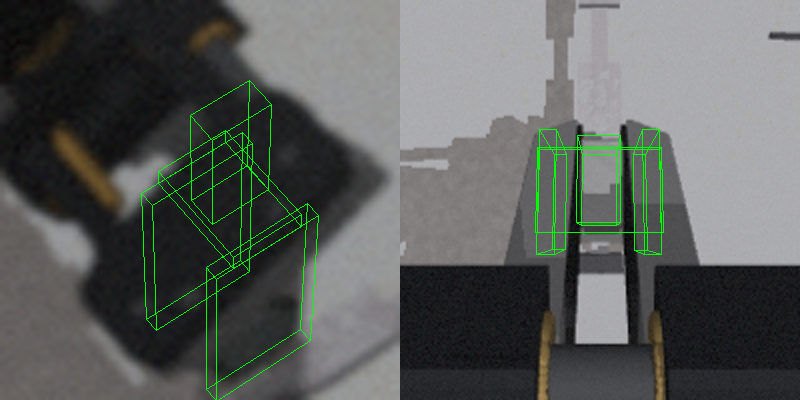

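View pics/w14z.png

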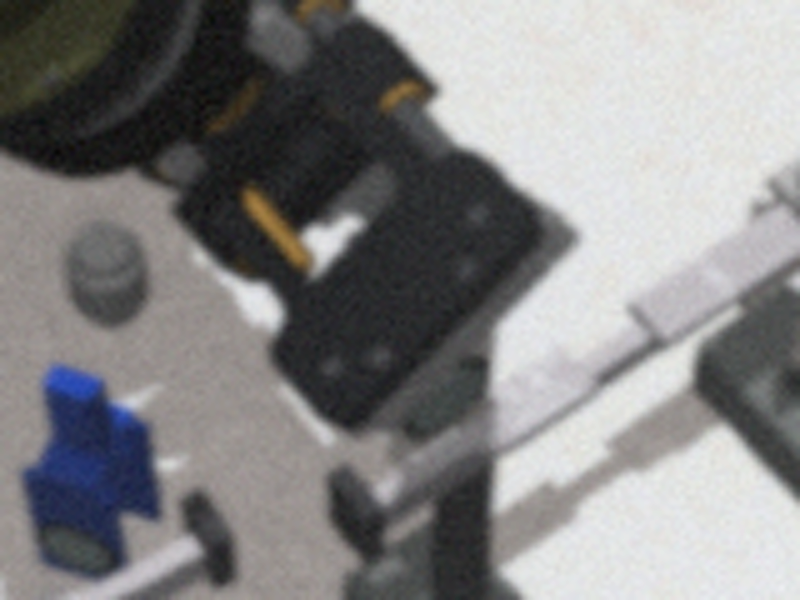

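View pics/w14.png

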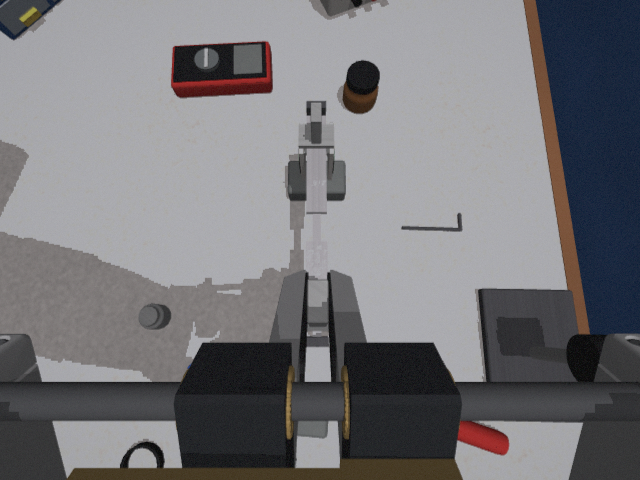

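Call:
servo_tool(series=[[-0.2,0,0.4,0,0,0],[-0.6,0,1.2,0,0,0],[-1.15,0,2.1,0,0,0],[-1.7,0,3.0,0,0,0],[-2.25,0,3.9,0,0,0],[-2.75,0,4.7,0,0,0],[-3.2,0,5.4,0,0,0],[-3.4,0,5.8,0,0,0],[-3.56,0,6.03,0,0,0],[-3.56,0,6.03,0,0,0]])

```text
clock: 13.75
eef_pos: [610.0, 48.1, 235.1]
eef_rot: [-3.141, -0.55, 1.589]
wrist_force: [-0.2, 0.3, -0.6]
finger_gap: 9.8
```

```bash
python3 sc.py w15;  python3 - <<'E'
import cv2,numpy as np
s=cv2.imread('pics/w15sc.png')[190:310,250:410]
cv2.imwrite('pics/w15z.png',cv2.convertScaleAbs(cv2.resize(s,None,fx=5,fy=5,interpolation=2),alpha=1.5))
E
```

```text
13.75 [610.   48.1 235.1] [-3.141 -0.55   1.589] [-0.22  0.33 -0.62] [-0.51  -0.022  0.009] 9.803351483302926
```

View pics/w15z.png

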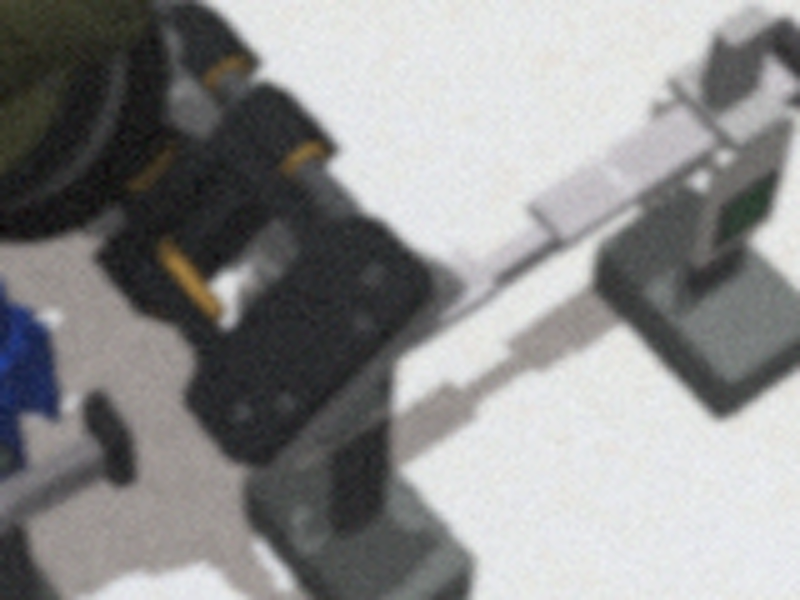

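View pics/w15s.png

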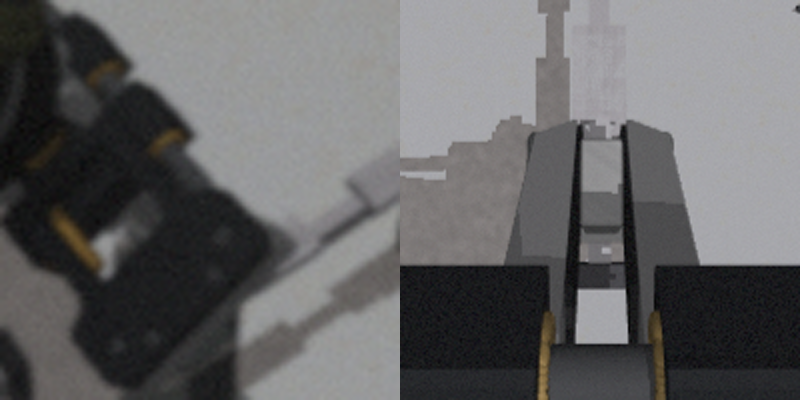

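Call:
servo_tool(series=[[-0.26,0,0.43,0,0,0],[-0.52,0,0.85,0,0,0],[-0.78,0,1.28,0,0,0],[-1.04,0,1.71,0,0,0],[-1.3,0,2.13,0,0,0],[-1.57,0,2.56,0,0,0],[-1.83,0,2.99,0,0,0],[-2.09,0,3.41,0,0,0],[-2.2,0,3.58,0,0,0],[-2.25,0,3.67,0,0,0]])

```text
clock: 14.68
eef_pos: [609.9, 48.1, 192.0]
eef_rot: [-3.141, -0.55, 1.589]
wrist_force: [1.1, 0.3, -1.6]
finger_gap: 9.5
```

```bash
python3 sc.py w16
```

```text
14.68 [609.9  48.1 192. ] [-3.141 -0.55   1.589] [ 1.07  0.28 -1.56] [-0.447  0.032  0.037] 9.539705165730632
```

View pics/w16s.png

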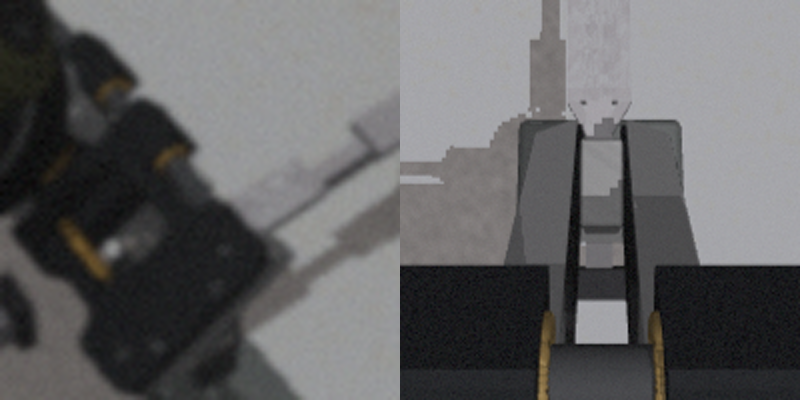

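Call:
servo_tool(series=[[-0.05,0,0.085,0,0,0],[-0.1,0,0.17,0,0,0],[-0.13,0,0.21,0,0,0],[-0.16,0,0.255,0,0,0],[-0.18,0,0.3,0,0,0],[-0.21,0,0.34,0,0,0],[-0.23,0,0.38,0,0,0],[-0.26,0,0.43,0,0,0],[-0.29,0,0.47,0,0,0],[-0.31,0,0.51,0,0,0]])

```text
clock: 15.62
eef_pos: [610.0, 48.1, 186.5]
eef_rot: [-3.142, -0.55, 1.59]
wrist_force: [0.2, 0.1, -1.3]
finger_gap: 10.1
```

Call:
servo_tool(series=[[-0.02,0,0.03,0,0,0],[-0.04,0,0.06,0,0,0],[-0.06,0,0.1,0,0,0],[-0.08,0,0.13,0,0,0],[-0.1,0,0.17,0,0,0],[-0.12,0,0.2,0,0,0],[-0.14,0,0.23,0,0,0],[-0.16,0,0.26,0,0,0],[-0.16,0,0.26,0,0,0],[-0.16,0,0.26,0,0,0]])

```text
clock: 16.45
eef_pos: [610.0, 48.1, 183.6]
eef_rot: [3.141, -0.55, 1.59]
wrist_force: [-0.4, 0.1, 0.3]
finger_gap: 9.7
```

```bash
python3 sc.py w17; cp pics/w17.png pics/x.png; python3 -c "
import cv2;i=cv2.imread('pics/w17.png');cv2.imwrite('pics/w17z.png',cv2.resize(i[230:370,240:400],None,fx=4,fy=4,interpolation=2))"
```

```text
16.45 [610.   48.1 183.6] [ 3.141 -0.55   1.59 ] [-0.37  0.08  0.34] [-0.254  0.243  0.033] 9.698107766746764
```

View pics/w17z.png

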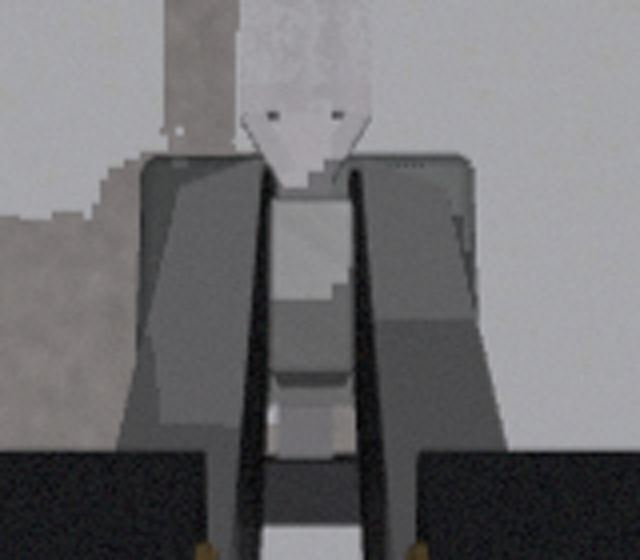

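Run:
```python
from cell import *; import numpy as np
F=[];M=[]
for k in range(8):
    camera('top'); s=read_state(); F.append(s['wrist_force']);M.append(s['moment'])
print(s['clock'],np.mean(F,0),np.std(F,0),np.mean(M,0),np.std(M,0),s['eef_pos'])
```

```text
16.95 [-0.90376232 -0.49630678  1.2664212 ] [0.43502131 0.40004856 0.45457032] [-0.20714785  0.22056114  0.10891569] [0.03170579 0.0226618  0.02566629] [610.05605287  48.09332697 183.59138576]
```

Call:
servo_tool(series=[[0,0,0,0,0,0],[0,0,0,0,0,0],[0,0,0,0,0,0],[0,0,0,0,0,0],[0,0,0,0,0,0],[0,0,0,0,0,0],[0,0,0,0,0,0],[0,0,0,0,0,0],[0,0,0,0,0,0],[0,0,0,0,0,0]], gripper=4.0)

```text
clock: 17.78
eef_pos: [610.0, 48.1, 183.5]
eef_rot: [3.142, -0.55, 1.59]
wrist_force: [-0.4, -0.1, 0.5]
finger_gap: 39.9
```

```bash
python3 sc.py w18; python3 -c "
import cv2;i=cv2.imread('pics/w18.png');cv2.imwrite('pics/w18z.png',cv2.resize(i[200:350,230:400],None,fx=4,fy=4,interpolation=2))"
```

```text
17.78 [610.   48.1 183.5] [ 3.142 -0.55   1.59 ] [-0.37 -0.11  0.55] [-0.249 -0.011  0.005] 39.939441139108325
```

View pics/w18z.png

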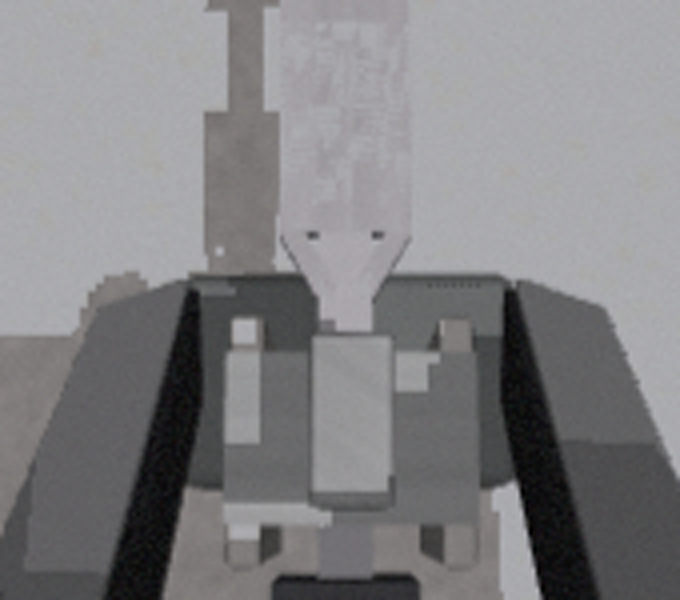

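Call:
servo_tool(series=[[0,0,-1.0,0,0,0],[0.2,0,-2.5,0,0,0],[0.6,0,-4.0,0,0,0],[1.0,0,-5.0,0,0,0],[1.4,0,-5.5,0,-0.1,0],[1.7,0,-5.8,0,-0.2,0],[2.0,0,-5.85,0,-0.32,0],[2.2,0,-5.85,0,-0.43,0],[2.2,0,-5.85,0,-0.55,0],[2.2,0,-5.85,0,-0.55,0]], gripper=9.4)

```text
clock: 18.72
eef_pos: [610.3, 38.5, 246.2]
eef_rot: [3.139, 0.007, 1.593]
wrist_force: [-0.4, -0.0, 0.5]
finger_gap: 93.7
```

```bash
python3 sc.py w19; python3 -c "
import cv2;i=cv2.imread('pics/w19.png');cv2.imwrite('pics/w19z.png',cv2.resize(i[200:350,230:400],None,fx=4,fy=4,interpolation=2))"
```

```text
18.72 [610.3  38.5 246.2] [3.139 0.007 1.593] [-0.41 -0.05  0.45] [-0.059  0.069  0.041] 93.69816666237776
```

View pics/w19z.png

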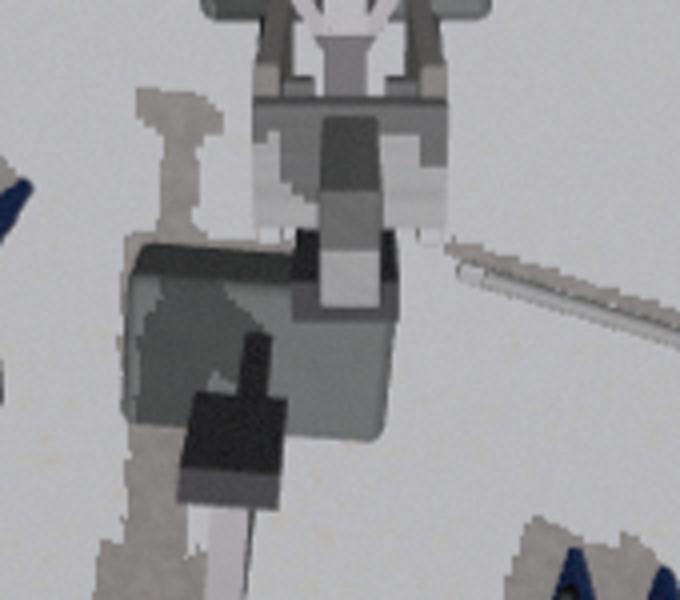

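View pics/w19.png

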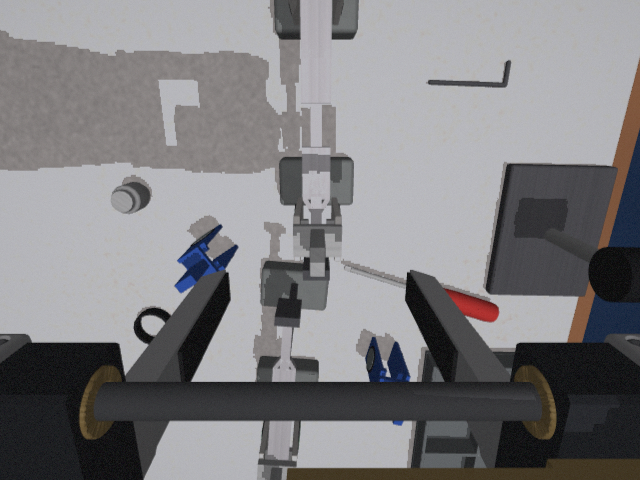

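```bash
python3 -c "
import cv2;i=cv2.imread('pics/w19.png');cv2.imwrite('pics/w19n.png',cv2.resize(i[60:230,250:390],None,fx=3.5,fy=3.5,interpolation=2))"
cat > f6.py <<'E'
from h import *; import pickle
V=pickle.load(open('pics/w19.pkl','rb'))[1]
B=lambda x,y:np.array([230+x/4,200+y/4])
pc=[(V,(-5,10,47),B(320,191)),(V,(5,10,47),B(380,191)),(V,(-5,-10,47),B(319,307)),(V,(5,-10,47),B(380,307)),(V,(-18,12,6),B(252,105)),(V,(18,12,6),B(448,105)),(V,(-18,12,0),B(253,97)),(V,(18,12,0),B(447,97))]
c,e=fit(pc,[610,36,158,0.02]);print('car',c,e)
E
python3 f6.py
```

```text
car [6.11279397e+02 3.45929490e+01 1.59977553e+02 1.93043528e-02] [[-0.35569498 -0.08657965]
 [ 0.49451998 -0.04946137]
 [-0.01612791  0.06187179]
 [ 0.19246197  0.09426926]
 [-0.03837688  0.05466914]
 [-0.11838448  0.17803368]
 [ 0.20063158 -0.18952338]
 [-0.39477078 -0.06781152]]
```

View pics/w19n.png

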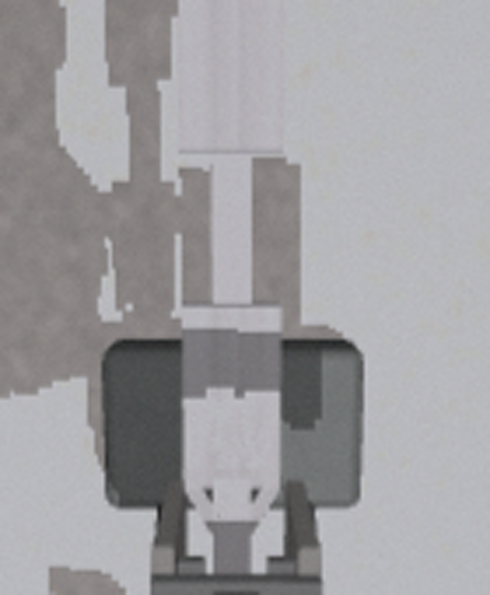

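Run:
```python
from h import *; import pickle
from cell import *
V=pickle.load(open('pics/w19.pkl','rb'))[1]
for y in range(70,140,5): print(y,proj(V,railpt([611,16.2,159.8,.0195],(0,y,0))).round(1))
s=read_state();print(s['eef_pos'],s['eef_rot'],row([610.5,34.8,180],np.pi/2+.0195,s))
```

```text
70 [316.7 171.2]
75 [316.7 164.2]
80 [316.7 157.1]
85 [316.7 149.9]
90 [316.8 142.7]
95 [316.8 135.3]
100 [316.8 127.9]
105 [316.8 120.4]
110 [316.8 112.8]
115 [316.9 105.2]
120 [316.9  97.4]
125 [316.9  89.5]
130 [316.9  81.6]
135 [316.9  73.5]
[610.11864225  37.23002689 245.10885215] [-3.14153940e+00 -2.42563429e-03  1.59129571e+00] [-0.26, 0.033, 6.51, -0.0, -0.002, 0.001]
```

Call:
servo_tool(series=[[-0.1,0,1.0,0,0,0],[-0.2,0.03,2.5,0,0,0],[-0.25,0.03,4.0,0,0,0],[-0.25,0.03,5.2,0,0,0],[-0.25,0.03,5.9,0,0,0],[-0.25,0.03,6.4,0,0,0],[-0.25,0.03,6.7,0,0,0],[-0.25,0.03,6.7,0,0,0],[-0.25,0.03,6.7,0,0,0],[-0.25,0.03,6.7,0,0,0]])

```text
clock: 19.65
eef_pos: [610.8, 33.8, 178.5]
eef_rot: [3.141, -0.0, 1.59]
wrist_force: [-0.1, 0.2, 0.1]
finger_gap: 93.9
```

Call:
servo_tool(series=[[0,0,0,0,0,0],[0,0,0,0,0,0],[0,0,0,0,0,0],[0,0,0,0,0,0],[0,0,0,0,0,0],[0,0,0,0,0,0],[0,0,0,0,0,0],[0,0,0,0,0,0],[0,0,0,0,0,0],[0,0,0,0,0,0]], gripper=0.6, grip_force=12)

```text
clock: 20.48
eef_pos: [610.6, 33.8, 177.8]
eef_rot: [-3.142, -0.0, 1.59]
wrist_force: [-0.0, -0.3, 0.6]
finger_gap: 31.3
```

Call:
servo_tool(series=[[0,0,0,0,0,0],[0,0,0,0,0,0],[0,0,0,0,0,0],[0,0,0,0,0,0],[0,0,0,0,0,0],[0,0,0,0,0,0],[0,0,0,0,0,0],[0,0,0,0,0,0],[0,0,0,0,0,0],[0,0,0,0,0,0]])

```text
clock: 21.32
eef_pos: [610.6, 33.8, 177.9]
eef_rot: [3.142, -0.0, 1.59]
wrist_force: [-0.2, -1.0, -0.5]
finger_gap: 9.9
```

```bash
python3 sc.py w20; python3 -c "
import cv2;i=cv2.imread('pics/w20.png');cv2.imwrite('pics/w20z.png',cv2.resize(i[120:330,230:400],None,fx=2.8,fy=2.8,interpolation=2))"
```

```text
21.32 [610.6  33.8 177.9] [ 3.142 -0.     1.59 ] [-0.21 -0.96 -0.5 ] [-0.01   0.067  0.036] 9.87654755195097
```

View pics/w20z.png

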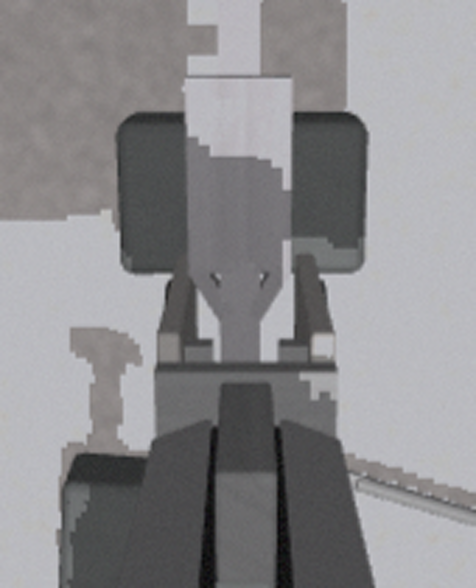

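Call:
servo_tool(series=[[0,0,-0.08,0,0,0],[0,0,-0.15,0,0,0],[0.5,0,-0.15,0,0,0],[1.3,0,-0.15,0,0,0],[2.1,0,-0.15,0,0,0],[2.9,0,-0.15,0,0,0],[3.7,0,-0.15,0,0,0],[4.5,0,-0.15,0,0,0],[5.2,0,-0.15,0,0,0],[5.5,0,-0.15,0,0,0]])

```text
clock: 22.25
eef_pos: [609.4, 90.0, 179.3]
eef_rot: [-3.142, -0.0, 1.591]
wrist_force: [-0.3, -0.5, -1.7]
finger_gap: 9.7
```

```bash
python3 sc.py w21; python3 -c "
import cv2;i=cv2.imread('pics/w21.png');cv2.imwrite('pics/w21z.png',cv2.resize(i[120:330,230:400],None,fx=2.8,fy=2.8,interpolation=2))"
```

```text
22.25 [609.4  90.  179.3] [-3.142 -0.     1.591] [-0.25 -0.46 -1.74] [-0.07   0.086 -0.079] 9.705218789101917
```

View pics/w21z.png

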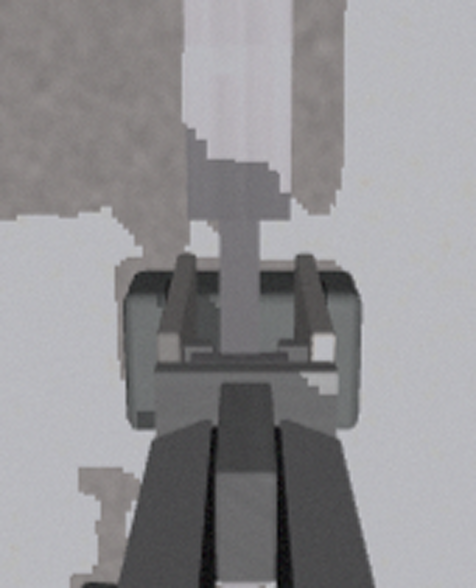

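Call:
servo_tool(series=[[0.4,0,0,0,0,0],[0.9,0,0,0,0,0],[1.5,0,0,0,0,0],[2.1,0,0,0,0,0],[2.5,0,0,0,0,0],[2.7,0,0,0,0,0],[2.8,0,0,0,0,0],[2.8,0,0,0,0,0],[2.8,0,0.08,0,0,0],[2.8,0,0.1,0,0,0]])

```text
clock: 23.18
eef_pos: [609.0, 116.6, 178.2]
eef_rot: [-3.142, 0.0, 1.59]
wrist_force: [-0.2, -0.3, -1.8]
finger_gap: 10.1
```

```bash
python3 sc.py w22; python3 -c "
import cv2;i=cv2.imread('pics/w22.png');cv2.imwrite('pics/w22z.png',cv2.resize(i[180:330,230:400],None,fx=4,fy=4,interpolation=2))"
```

```text
23.18 [609.  116.6 178.2] [-3.142  0.     1.59 ] [-0.24 -0.28 -1.84] [-0.064  0.027  0.017] 10.127763871945382
```

View pics/w22z.png

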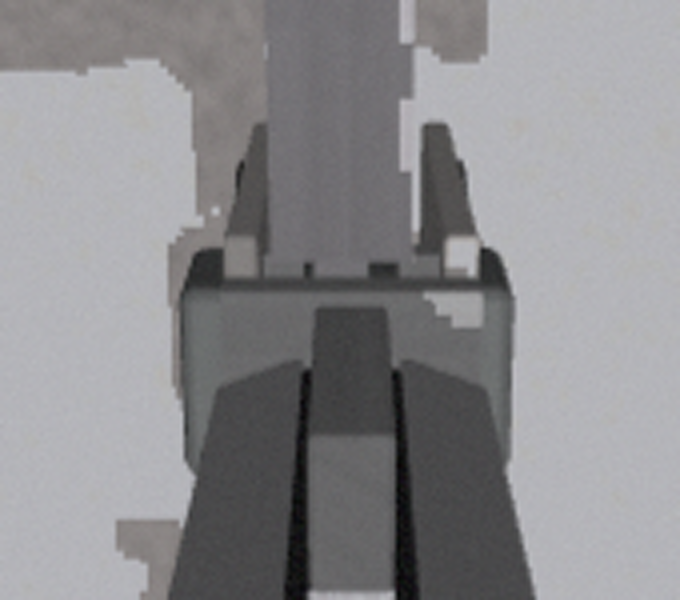

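Call:
servo_tool(series=[[0,0,0.03,0,0,0],[0,0,0.06,0,0,0],[0,0,0.09,0,0,0],[0,0,0.12,0,0,0],[0,0,0.15,0,0,0],[0,0,0.18,0,0,0],[0,0,0.2,0,0,0],[0,0,0.22,0,0,0],[0,0,0.24,0,0,0],[0,0,0.25,0,0,0]])

```text
clock: 24.12
eef_pos: [609.0, 116.8, 175.8]
eef_rot: [-3.142, -0.0, 1.59]
wrist_force: [-1.0, 0.2, -1.9]
finger_gap: 9.7
```

```bash
cat > av.py <<'E'
from cell import *; import numpy as np
F=[];M=[]
for k in range(5):
    camera('top'); s=read_state(); F.append(s['wrist_force']);M.append(s['moment'])
print(s['clock'],np.mean(F,0).round(2),np.mean(M,0).round(3),s['eef_pos'],s['eef_rot'],s['finger_gap'])
E
python3 av.py
```

```text
24.3667 [-0.3   0.45 -1.8 ] [-0.086  0.055 -0.01 ] [608.99717254 116.7721696  175.8595914 ] [ 3.14158700e+00 -4.80558734e-06  1.58979933e+00] 9.570262624633031
```

Call:
servo_tool(series=[[0,0,0.03,0,0,0],[0,0,0.06,0,0,0],[0,0,0.09,0,0,0],[0,0,0.12,0,0,0],[0,0,0.15,0,0,0],[0,0,0.18,0,0,0],[0,0,0.21,0,0,0],[0,0,0.24,0,0,0],[0,0,0.27,0,0,0],[0,0,0.28,0,0,0]])

```text
clock: 25.2
eef_pos: [609.0, 116.7, 173.0]
eef_rot: [-3.142, 0.0, 1.59]
wrist_force: [0.3, -0.6, -1.6]
finger_gap: 9.8
```

```bash
python3 av.py
```

```text
25.45 [-0.06 -0.01 -1.95] [-0.077  0.045  0.007] [609.01395196 116.77650694 173.04759448] [3.14154711e+00 4.21249450e-05 1.58984993e+00] 10.213922538888134
```

Call:
servo_tool(series=[[0,0,0.01,0,0,0],[0,0,0.02,0,0,0],[0,0,0.03,0,0,0],[0,0,0.04,0,0,0],[0,0,0.05,0,0,0],[0,0,0.06,0,0,0],[0,0,0.06,0,0,0],[0,0,0.06,0,0,0],[0,0,0.06,0,0,0],[0,0,0.06,0,0,0]])

```text
clock: 26.28
eef_pos: [609.1, 116.8, 172.8]
eef_rot: [3.141, -0.0, 1.59]
wrist_force: [-3.7, -0.5, 5.5]
finger_gap: 9.8
```

```bash
python3 av.py
```

```text
26.5333 [-2.38 -0.59  5.33] [-0.156  0.672 -0.028] [609.03214377 116.7777446  172.78532723] [ 3.14128859e+00 -2.56761293e-05  1.58980443e+00] 10.050964586649581
```

Call:
servo_tool(series=[[0,0,-0.03,0,0,0],[0,0,-0.03,0,0,0],[0,0,-0.03,0,0,0],[0,0,-0.03,0,0,0],[0,0,-0.03,0,0,0],[0,0,-0.03,0,0,0],[0,0,-0.03,0,0,0],[0,0,-0.03,0,0,0],[0,0,-0.03,0,0,0],[0,0,-0.03,0,0,0]], gripper=6)

```text
clock: 27.37
eef_pos: [609.0, 116.8, 172.7]
eef_rot: [3.142, 0.0, 1.59]
wrist_force: [-0.4, 0.0, 0.5]
finger_gap: 60.1
```

Call:
servo_tool(series=[[0,0,-0.5,0,0,0],[0,0,-1.5,0,0,0],[0,0,-2.5,0,0,0],[0,0,-3.5,0,0,0],[0,0,-4.5,0,0,0],[0,0,-5.5,0,0,0],[0,0,-6.5,0,0,0],[0,0,-7,0,0,0],[0,0,-7,0,0,0],[0,0,-7,0,0,0]])

```text
clock: 28.2
eef_pos: [609.0, 116.8, 242.6]
eef_rot: [-3.142, 0.0, 1.59]
wrist_force: [0.2, -0.5, 0.9]
finger_gap: 59.7
```

```bash
python3 sc.py w23; python3 -c "
import cv2;i=cv2.imread('pics/w23.png');cv2.imwrite('pics/w23z.png',cv2.resize(i[150:330,210:410],None,fx=3.3,fy=3.3,interpolation=2))"
```

```text
28.2 [609.  116.8 242.6] [-3.142  0.     1.59 ] [ 0.17 -0.48  0.92] [-0.108  0.017  0.022] 59.73371192587633
```

View pics/w23z.png

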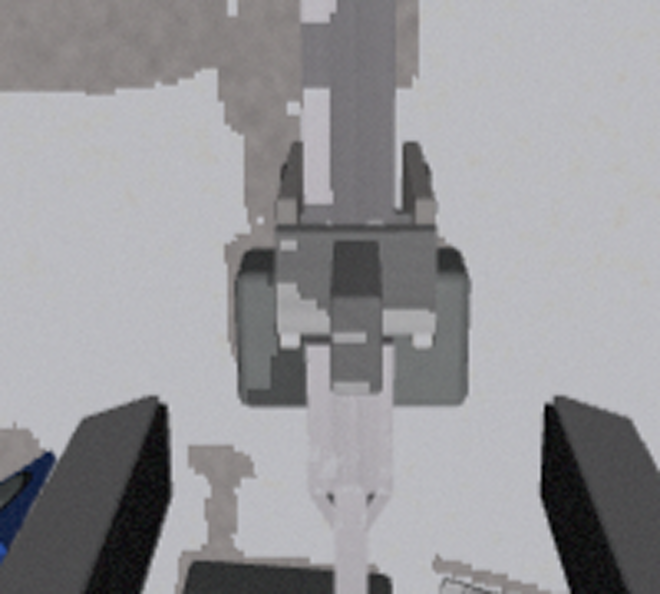

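View pics/w23sc.png

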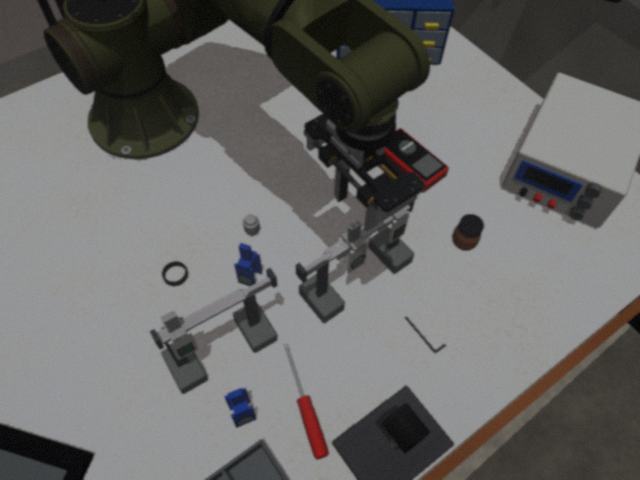

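```bash
python3 -c "
from cell import *
print(sign_off()); print(read_state()['clock'])"
```

```text
the job is handed in; nothing more can be done
None
the job is handed in; nothing more can be done
```

The carrier now sits in rail 2's notch, and I released it and handed the job in at about 28 s of the 67 s allowed. There was one collision along the way that I had to recover from.

- **Rail 1:** I gripped the round-lens carrier nearest the gap, slid it to about 18 mm short of the stop and lifted it 50 mm.
- **The collision:** I crossed the gap on a diagonal and too low, and the hanging side plates hit something, most likely rail 2's stop. That pitched the carrier about 0.55 rad in the grip. I had not allowed for the 70 mm plates when choosing the lift height. The wrist read about 5 N just after the hit. The peak was not recorded, so I can't confirm the 25 N limit held at that moment.
- **Recovery:** I raised the carrier clear and tilted the tool until the carrier hung upright. I then set it on rail 2's loading part at about y = 18 mm with roughly 3 N of load, let go and gripped it again straight.
- **The notch:** The wrist camera put the notch's middle at about y = 101 mm. I slid the carrier there raised about 1.5 mm, not with the light downward load the task suggested, and then lowered it slowly. It went down 5.0 mm with no resistance before meeting the bottom of the notch, at about 7 N.

**Last checks:** The final pictures show the carrier upright in the notch and the gripper open and clear about 70 mm higher. The queued carrier and the objective, driver, hex key, jar and dust ring are at their starting pixels. The gripper hid the finished carrier and part of the multimeter in the last scene picture, so I could not check those two. I did not fit the carrier's final height from the camera; the drop depth comes from the arm position and force.

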